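# Still the swinging hook and hang the drawer front on it

### The job

The free-swinging hook of the hanging stand is propped aside by the steel post with the red knob. Take the post away so that the hook ends up hanging straight down and still, steadying it with a light touch, and stand the post upright on the bench well clear of the hook. Then pick up the drawer front, pass its wire loop over the hook's tip, lower it gently until you feel the hook take the weight and only then let go, so that it hangs level and calm in the dip of the hook; never push hard on the hook, and leave the other tools alone.

Things in the scene. Friction and masses are not known exactly. Their poses are not given: they have to be found in the camera images.
- hanging_stand: Steel stand fixed to the bench. Origin: on the bench under the axis of its post (22 mm thick, 420 mm tall); z up. Foot plate 180 x 130 x 14 mm, from x -110 to +70 mm. A boom, up to z 405 mm, points along the stand's own -x (towards the robot) to x -85 mm. From a pivot at the boom's end (stand x -70, y 0 mm; swing axis along stand x) a thin rod hangs 130 mm down and carries the hook.
- seat_mid (a point): Point fixed on the stand at stand (-190, 0, 205) mm, axes as the stand. Hook: 8 mm round bar, runs forward (-x) from the rod, falling 13 mm, to its seat (top of the bar in a dip), then turns up to the tip, 24 mm further on and 16 mm higher. Hanging straight, the seat is at this x, y, but from 11 mm below to 11 mm above it: the boom's height is set by hand and not measured; feel or see it.
- hook_swing (a joint): Swing of rod and hook, rad; 0 = straight down, positive moves the hook to the stand's +y. The seat is 155 mm below the pivot. Starts at -0.38, leaning on the -y side of the prop post. Swings freely if let go (170 g, 1.3 swings a second, dying out only over minutes). Gravity alone brings it back (under 1 N): it stays against a post or finger that is moved slowly towards +y and leaves it at 0.
- prop_post: Loose steel prop post, 0.6 kg, 292 mm tall: round foot 80 mm across and 14 mm high, 12 mm rod, red knob 24 mm across and 36 mm high on top (z 256 to 292 mm). Origin: centre of its underside; z up. Stands on the bench beside the hook's dip; the hook leans on its rod from the -y side.
- prop_knob (a point): Centre of the red knob, 274 mm above the foot's underside; any grasp direction.
- drawer_front: Light-wood drawer front, about 120 g, board 220 (own x) x 20 (y) x 55 mm (z), alike from both ends, standing on its long edge. Origin: centre of its underside; z up. A 6 mm wire loop stands on the middle of its top edge, opening along the board's length. Hold it by the top edge about 95 mm from the middle, that end towards the robot, board along stand x when hanging it.
- front_center (a point): Centre of the board (27.5 mm above its underside); axes as the drawer front.
- front_eye (a point): Middle of the underside of the loop's top bar, where it bears on the hook: 115 mm above the board's underside, 60 mm clear above its top edge. Loop inside 40 mm wide over the upper 35 mm, narrowing to the board below; outside 52 mm wide, its top 121 mm above the underside.
- chisel_a: Bystander: chisel with a pale wooden handle, 28 x 265 x 30 mm, lying on the bench; origin under its middle.
- screwdriver_a: Bystander: screwdriver with an orange handle, 29 x 227 x 32 mm, lying; origin under its middle.
- block_plane: Bystander: small block plane, 46 x 155 x 58 mm; origin under its middle.

How it is judged:
On the way, in this order (a step that is already met when the one before it is completed fails the run):
1. the hook has been stilled: within 0.12 rad of straight down and hardly moving (under 0.3 rad/s) for 1 s, the post clear of it (value of joint hook_swing between -0.12 and 0.12 rad and velocity of joint hook_swing between -0.3 and 0.3 rad/s and horizontal distance between prop_post and seat_mid above 0.03 m), for 1 s.
2. the loop bears in the dip of the hook with 0.3 to 5 N while the gripper still holds the drawer front (x of front_eye in the frame of hanging_stand between -0.206 and -0.174 m and y of front_eye in the frame of hanging_stand between -0.03 and 0.03 m and z of front_eye in the frame of hanging_stand between 0.18 and 0.228 m and contact force between hanging_stand and drawer_front between 0.3 and 5 N and contact force between the fingers and drawer_front above 0.5 N), for 0.3 s.
At the end, for the whole second after the job is handed in: Drawer front hangs free by its loop in the hook's dip (16 mm along, 30 mm across the stand; loop underside 180 to 228 mm up), level within 0.2 rad, under 0.08 m/s, hook within 0.1 rad of straight down; post upright on the bench (0.1 rad), over 60 mm from the loop (x of front_eye in the frame of hanging_stand between -0.206 and -0.174 m and y of front_eye in the frame of hanging_stand between -0.03 and 0.03 m and z of front_eye in the frame of hanging_stand between 0.18 and 0.228 m and contact force between hanging_stand and drawer_front above 0.4 N and angle between drawer_front's own z axis and vertical below 0.2 rad and linear speed of drawer_front below 0.08 m/s and value of joint hook_swing between -0.1 and 0.1 rad and angle between prop_post's own z axis and vertical below 0.1 rad and height (world z) of prop_post below 0.02 m and horizontal distance between prop_post and front_eye above 0.06 m); the robot touches nothing.
It fails at once if the hook or stand is pushed by the gripper with more than 12 N (contact force between any of the fingers, the arm and hanging_stand above 12 N).
It fails at once if the prop post is pushed against the hook or stand with more than 12 N (contact force between prop_post and hanging_stand above 12 N).
It fails at once if the drawer front is pressed or knocked against the hook or stand with more than 8 N (contact force between hanging_stand and drawer_front above 8 N).
It fails at once if the hook is knocked to more than 0.7 rad from straight down (value of joint hook_swing above 0.7 rad or value of joint hook_swing below -0.7 rad).
It fails at once if another tool on the bench is moved more than 30 mm (distance of any of chisel_a, screwdriver_a, block_plane from where it was at the start of the episode above 0.03 m).
It also fails if it takes over 72 s, if anything falls off the work surface, if the arm or the gripper's body presses on something with over 40 N, if the wrist force passes 120 N, or if a joint passes its speed limit or range.

### The arm

A 6-joint arm with a two-finger parallel gripper is mounted at the origin on a cart in front of the work surface, level with it; the furniture and walls round the work are solid. World frame = base frame: x ahead of the robot, y to its left, z up, the work surface at z = 0. Lengths are in m, angles in rad, forces in N, time in s.
With the tool pointing down it reaches from about 0.3 to 0.75 m from the base axis. Payload 8.5 kg.
Tool frame: the origin (TCP) lies on the mounting face of the last link; the fingertips stand 166 mm ahead of it and the grasp point (between the pads) lies 147 mm ahead of it (bot.tcp_to_tips is the distance from the TCP to the fingertips, in m); z points along the fingers, y is the direction in which the jaws open and shut (so a half turn about z gives the same grasp; the last joint's range is limited). The gripper opens to 88 mm and grips with 3 to 60 N. Pads are 18 mm wide; open, the fingers measure 123 mm over their backs; the gripper's body (75 mm by 187 mm) begins 45 mm behind the grasp point.
Start: joints at [-1.462, 0.381, 1.297, -0, 1.464, -0.215], TCP at [0.175, -0.521, 0.405] pointing down, gripper open.
Joint ranges: [-3.11, 3.11], [-0.89, 2.33], [0.22, 2.48], [-1.42, 4.56], [0.17, 2.85], [-2.88, 2.88]. Speed limits (rad/s): [2.39, 2.39, 3.14, 3.14, 3.14, 3.14].

### API

Orientations are given as a unit quaternion [x, y, z, w].
In Python, from station import bot, cams gives the robot as it stands. The module is installed in compiled form; this text tells all that it offers.
- The arm moves only by the shell command python3 -m creep 'ROWS' [FORCE]. ROWS is JSON, a list of rows, each a list of 7 numbers: the shift along the tool's x, y, z in mm, then the turn, a rotation vector about the tool's x, y, z in rad, then the finger opening in mm, from 0 to 88.1. In form: [[tx, ty, tz, rx, ry, rz, jaw], ...]. A call has 1 to 12 rows; each row is the pose to reach, as a shift and turn from the pose commanded when the call began, along the tool's axes at that moment; what a row does not reach only later rows make up. A row lasts 1/10 s, in which the tool goes at most 50 mm and 8.59 degrees, less where a joint would pass 70% of its speed; a pose out of reach is approached as far as the arm can. A call with a gripper value outside its range is refused whole. The fingers move at their own pace and stop on an object; FORCE is the grip in N (left out, the last holds). Time passes only in rows, so rows that repeat a pose let the fingers close. It gives the time, the measured TCP pose, the force and the opening at its end, in the units of the state.
- bot.observe(): the state, without advancing time (a new reading comes with each control period).
- cams.grab_frame(name): name is "scene" or "top" or "wrist"; returns the picture (420x560x3 uint8, red, green, blue); there is no depth.
- cams.camera_model(name): a dict with "intrinsics" (3x3 intrinsics, pixels), "dist_coeffs" ([k1, k2, p1, p2, k3] as OpenCV has them; the pictures are not rectified), "camera_from_world" (4x4, takes a point from world to camera coordinates); the wrist camera has in their place "mount" (4x4, takes a point from camera to tool coordinates, whose origin is the TCP and whose axes are the flange's). Camera axes: x right, y up, looking along -z (the intrinsics and any distortion apply to the point x, -y, -z); pixel columns grow to the right and rows downward; lengths in m; the calibration is good to about 2 mm. A picture is of the moment at which its call begins: read the wrist's pose just before it. camera_model takes no time and is no camera call.
- bot.hand_in(): hands the job in, once; it reports no verdict.
The state is a dict: "t": time; "joint_positions": joint angles; "qvel": joint speeds; "joint_efforts": joint torques, N m; "eef_pos": TCP position; "eef_rot": TCP orientation; "contact_force": force on the tool from outside, world axes, zero at the start; "moment": the same for the moment, N m; "finger_gap": opening from 0.0 (shut) to 1.0 (fully open).
Only numpy, scipy, OpenCV 4.12 (cv2) and the standard library are available. Lean on these libraries where they do the work, as an engineer would, in place of code of your own. Each camera call takes 0.05 s, during which the arm holds its last target.

## Working session

There is one attempt and no reset: what is moved stays moved. The work goes in short steps, Python scripts to look and compute and a shell command to move; the robot and the scene stay as the last step left them, time stands still between calls to the robot, and variables do not carry over. Pictures are saved under pics/ and viewed, and the job is handed in when it is done.

```bash
mkdir -p pics; ls
python3 - <<'E'
from station import bot,cams
import cv2,json
s=bot.observe()
for k,v in s.items(): print(k,v)
for n in ["scene","top","wrist"]:
    im=cams.grab_frame(n); cv2.imwrite(f"pics/a_{n}.png",im[:,:,::-1])
    m=cams.camera_model(n)
    for k,v in m.items(): print(n,k,v)
E
```

```text
pics
t 0.0
joint_positions [-1.46228272e+00  3.81180222e-01  1.29825576e+00  1.08734560e-05
  1.46358833e+00 -2.15266387e-01]
qvel [ 0.00109289  0.00102015 -0.00044591 -0.0002126   0.00184112  0.0009049 ]
joint_efforts [ 9.64725950e-04 -4.37928057e+01 -2.24556613e+01  7.13887950e-02
  3.52625165e-02 -1.27508133e-04]
eef_pos [ 0.17499476 -0.52136807  0.40414776]
eef_rot [ 9.86924251e-01  1.61183159e-01  4.35874682e-05 -7.14518202e-04]
contact_force [ 0.2272808  -0.6379166  -1.00354626]
moment [0.06573864 0.02233581 0.0058366 ]
finger_gap 1.0003799376736613
scene intrinsics [[509.4974799    0.         273.99806281]
 [  0.         509.4974799  209.54086095]
 [  0.           0.           1.        ]]
scene dist_coeffs [0.05388761 0.         0.         0.         0.        ]
scene camera_from_world [[ 0.87171801 -0.489585    0.02035305 -0.52854643]
 [ 0.19056863  0.37699297  0.90639941 -0.27861655]
 [-0.45143251 -0.78624604  0.42193111 -1.51120339]
 [ 0.          0.          0.          1.        ]]
top intrinsics [[386.81368896   0.         284.47096891]
 [  0.         386.81368896 213.5
[... 161 characters left out ...]
4657 -0.99980759  0.00257055 -0.10028528]
 [ 0.97547498 -0.01840936  0.21933913 -0.61324383]
 [-0.21924961  0.0067729   0.97564529 -1.10019212]
 [ 0.          0.          0.          1.        ]]
wrist intrinsics [[337.76128961   0.         280.15453823]
 [  0.         337.76128961 211.98083335]
 [  0.           0.           1.        ]]
wrist dist_coeffs [-0.08096384  0.          0.          0.          0.        ]
wrist mount [[-6.58680205e-04  9.46859726e-01  3.21646118e-01  8.33032691e-02]
 [ 9.99999665e-01  4.67321529e-04  6.72142574e-04 -3.17150515e-04]
 [ 4.86112578e-04  3.21646452e-01 -9.46859717e-01  2.01980159e-02]
 [ 0.00000000e+00  0.00000000e+00  0.00000000e+00  1.00000000e+00]]
```

View pics/a_scene.png

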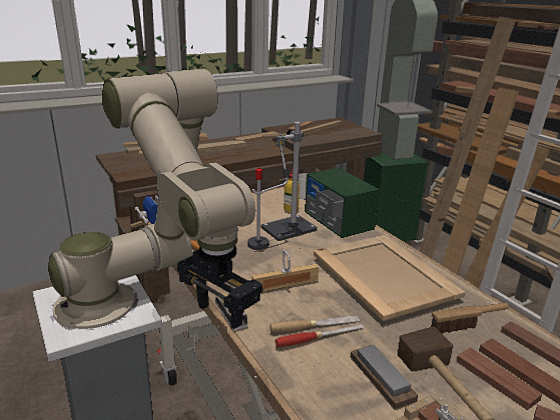

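View pics/a_top.png

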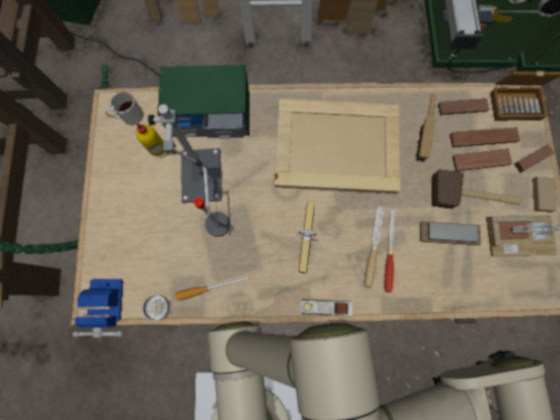

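View pics/a_wrist.png

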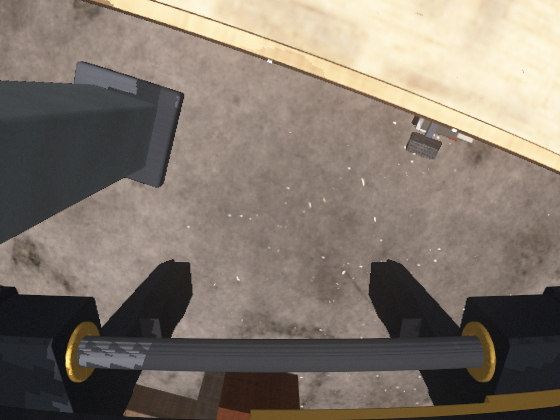

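```bash
cat > h.py <<'E'
from station import bot,cams
import cv2,numpy as np
from scipy.spatial.transform import Rotation as R
def pose(s=None):
    s=s or bot.observe()
    T=np.eye(4);T[:3,:3]=R.from_quat(s["eef_rot"]).as_matrix();T[:3,3]=s["eef_pos"];return T
def model(n,T=None):
    m=cams.camera_model(n)
    if n=="wrist": W=(pose() if T is None else T)@m["mount"]; C=np.linalg.inv(W)
    else: C=np.array(m["camera_from_world"])
    return np.array(m["intrinsics"]),np.array(m["dist_coeffs"]),C
def proj(n,P,T=None):
    K,d,C=model(n,T);P=np.atleast_2d(P);c=P@C[:3,:3].T+C[:3,3]
    c=c*[1,-1,-1]
    return cv2.projectPoints(c.reshape(-1,1,3),np.zeros(3),np.zeros(3),K,d)[0].reshape(-1,2)
def ray(n,px,T=None):
    K,d,C=model(n,T)
    u=cv2.undistortPoints(np.array(px,float).reshape(-1,1,2),K,d).reshape(2)
    W=np.linalg.inv(C);v=W[:3,:3]@np.array([u[0],-u[1],-1]);return W[:3,3],v/np.linalg.norm(v)
def onz(n,px,z,T=None):
    o,v=ray(n,px,T);return o+v*(z-o[2])/v[2]
def tri(obs):
    A=np.zeros((3,3));b=np.zeros(3)
    for n,px,T in obs:
        o,v=ray(n,px,T);M=np.eye(3)-np.outer(v,v);A+=M;b+=M@o
    return np.linalg.solve(A,b)
def snap(n,f,crop=None,s=1):
    im=cams.grab_frame(n)
    cv2.imwrite(f"pics/full_{f}.png",im[:,:,::-1])
    if crop: x0,y0,x1,y1=crop; im=im[y0:y1,x0:x1]
    if s!=1: im=cv2.resize(im,None,fx=s,fy=s,interpolation=cv2.INTER_CUBIC)
    cv2.imwrite(f"pics/{f}.png",im[:,:,::-1]);return im
E
python3 - <<'E'
import cv2
a=cv2.imread("pics/a_top.png")[120:290,150:350];cv2.imwrite("pics/b_top.png",cv2.resize(a,None,fx=4,fy=3.5*4/3.5*0.85 if 0 else 3.5,interpolation=2))
a=cv2.imread("pics/a_scene.png")[110:300,230:400];cv2.imwrite("pics/b_scene.png",cv2.resize(a,None,fx=3,fy=3,interpolation=2))
E
```

```text
(no output)
```

View pics/b_top.png

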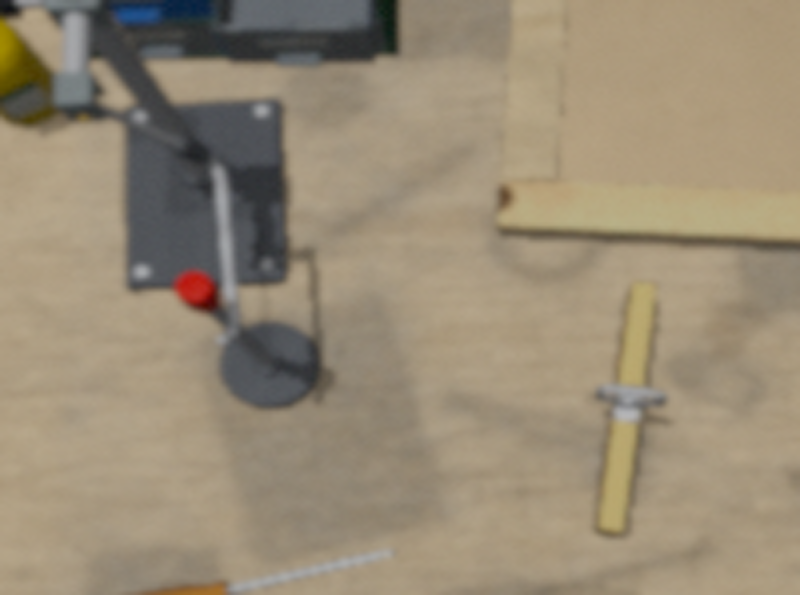

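View pics/b_scene.png

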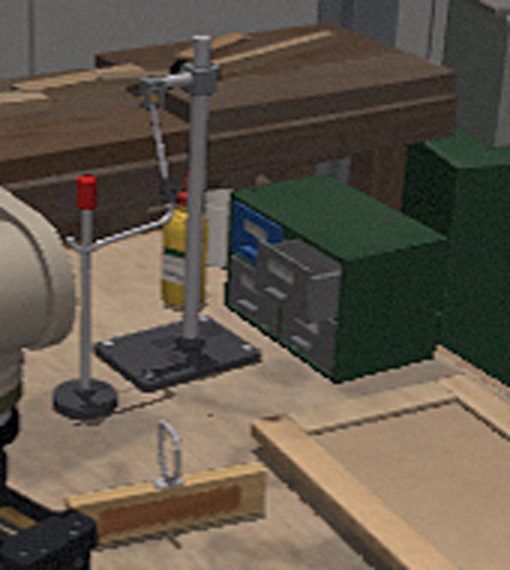

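Run:
```python
from h import *
f=lambda x,y:(150+x/4,120+y/3.5)
g=lambda x,y:(230+x/3,110+y/3)
np.set_printoptions(precision=4,suppress=True)
print("plate",[onz("top",f(*p),.014) for p in [(127,105),(280,100),(287,285),(130,288)]])
print("platescene",[onz("scene",g(*p),.014) for p in [(97,350),(150,385),(262,352)]])
print("foot",onz("top",f(270,363),.014),onz("scene",g(85,395),.014))
print("knob",tri([("top",f(197,290),None),("scene",g(87,192),None)]), onz("top",f(197,290),.28),onz("scene",g(87,192),.274))
print("posttop",tri([("scene",g(202,40),None),("scene",g(191,335),None)][:1]+[("top",(166,112),None)]))
print("board",[onz("top",f(*p),.055) for p in [(632,283),(656,284),(598,531),(626,533)]])
print("loop",[onz("top",f(*p),.118) for p in [(598,391),(664,399)]])
print("loop tri",tri([("scene",g(166,423),None),("top",f(631,394),None)]))
print("bystanders", onz("top",(191,293),.015),onz("top",(245,280),.01),onz("top",(373,250),.01),onz("top",(355,308),.0))
```

```text
plate [array([0.8446, 0.2221, 0.014 ]), array([0.8469, 0.0957, 0.014 ]), array([0.6668, 0.0868, 0.014 ]), array([0.6665, 0.2124, 0.014 ])]
platescene [array([0.6641, 0.1951, 0.014 ]), array([0.6773, 0.0819, 0.014 ]), array([0.8502, 0.0939, 0.014 ])]
foot [0.5946 0.0991 0.014 ] [0.5945 0.0957 0.014 ]
knob [0.5971 0.1012 0.2739] [0.5948 0.1001 0.28  ] [0.5977 0.1009 0.274 ]
posttop [0.7733 0.1506 0.4174]
board [array([ 0.6529, -0.1853,  0.055 ]), array([ 0.6517, -0.2038,  0.055 ]), array([ 0.437 , -0.1531,  0.055 ]), array([ 0.4349, -0.1738,  0.055 ])]
loop [array([ 0.546 , -0.1536,  0.118 ]), array([ 0.5385, -0.2006,  0.118 ])]
loop tri [ 0.5426 -0.177   0.1264]
bystanders [0.3817 0.1758 0.015 ] [0.4182 0.0124 0.01  ] [ 0.5026 -0.3862  0.01  ] [ 0.3276 -0.3217  0.    ]
```

```bash
cat >> h.py <<'E'
np.set_printoptions(precision=4,suppress=True)
def Rt(psi,tilt):
    # tool z down at tilt=0, leaning ahead (heading psi) as tilt->pi/2
    h=np.array([np.cos(psi),np.sin(psi),0]);u=np.array([0,0,1.])
    z=np.sin(tilt)*h-np.cos(tilt)*u; x=np.cos(tilt)*h+np.sin(tilt)*u
    return np.stack([x,np.cross(z,x),z],1)
def to(G,psi,tilt,back=0.,T=None):
    "shift (mm, tool axes) and rotvec to bring grasp point to G, backed off"
    T=pose() if T is None else T
    Rn=Rt(psi,tilt);p=np.array(G)-(.147+back)*Rn[:,2]
    d=T[:3,:3].T@(p-T[:3,3])*1000
    r=R.from_matrix(T[:3,:3].T@Rn).as_rotvec()
    print("shift",d.round(1),"rot",r.round(4),"tcp",p); return d,r
def st():
    s=bot.observe();T=pose(s);print("t",round(s["t"],2),"tcp",T[:3,3],"grasp",T[:3,3]+.147*T[:3,2],"q",s["joint_positions"].round(2),"F",s["contact_force"].round(2),"M",s["moment"].round(2),"gap",round(88.1*s["finger_gap"],1))
E
python3 -c "
from h import *
to((.597,.1,.278),.05,.8,.09)
to((.3,-.40,.278),-.5,.4,.09)"
```

```text
shift [ 434.1 -500.8  -38.2] rot [-0.1105  0.7948  0.2586] tcp [0.4272 0.0915 0.4431]
shift [  94.4 -143.1  -91.8] rot [-0.1657  0.3772  0.8124] tcp [ 0.219  -0.3558  0.4963]
```

```bash
python3 -m creep '[[12,-14,-20,0,0.02,0.01,70],[36,-42,-40,-0.01,0.07,0.02,70],[72,-83,-45,-0.02,0.13,0.04,70],[108,-125,-45,-0.03,0.2,0.06,70],[145,-167,-45,-0.04,0.26,0.09,70],[181,-209,-45,-0.05,0.33,0.11,70],[217,-250,-45,-0.06,0.4,0.13,70],[253,-292,-45,-0.06,0.46,0.15,70],[289,-334,-45,-0.07,0.53,0.17,70],[326,-376,-45,-0.08,0.6,0.19,70],[355,-410,-45,-0.09,0.65,0.21,70],[380,-438,-45,-0.1,0.7,0.23,70]]' 15; python3 -c "
from h import *
st();to((.597,.1,.278),.05,.8,.09)"
```

```text
t: 1.35
eef_pos: [0.3863, -0.006, 0.45]
eef_rot: [0.937, 0.039, 0.347, -0.007]
contact_force: [1.1, -2.4, -0.6]
finger_gap: 0.792
t 1.35 tcp [ 0.3863 -0.006   0.45  ] grasp [ 0.4818 -0.0001  0.3384] q [-0.39 -0.04  1.76  0.4   0.81  0.91] F [ 1.08 -2.37 -0.61] M [-0.07  0.24 -0.03] gap 69.8
shift [ 33.1 -94.1  35.7] rot [-0.009   0.091   0.0293] tcp [0.4272 0.0915 0.4431]
```

```bash
python3 -m creep '[[8,-24,9,0,0.02,0.01,60],[16,-47,18,0,0.05,0.015,60],[24,-70,27,-0.01,0.07,0.02,60],[31,-88,34,-0.01,0.085,0.03,60],[33,-94,36,-0.01,0.09,0.03,60],[33,-94,36,-0.01,0.09,0.03,60],[33,-94,36,-0.01,0.09,0.03,60]]'; python3 -c "
from h import *
st();T=pose();snap('wrist','c_wrist')
np.save('T_c.npy',T)
print(proj('wrist',[(.597,.1,.274),(.597,.1,.292),(.597,.1,.256)],T))
snap('scene','c_scene',(200,90,400,290),3)
"
```

```text
t: 2.05
eef_pos: [0.4271, 0.0888, 0.4424]
eef_rot: [0.922, 0.023, 0.387, -0.009]
contact_force: [0.2, 0.5, -0.3]
finger_gap: 0.678
t 2.05 tcp [0.4271 0.0888 0.4424] grasp [0.5319 0.0939 0.3394] q [-0.09  0.06  1.69  0.17  0.6   1.33] F [ 0.16  0.51 -0.31] M [ 0.06  0.24 -0.08] gap 59.7
[[276.0742 224.9946]
 [275.7927 213.4612]
 [276.3202 235.0482]]
```

View pics/c_wrist.png

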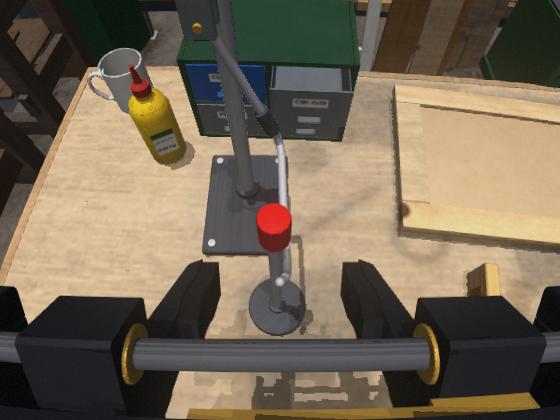

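View pics/c_scene.png

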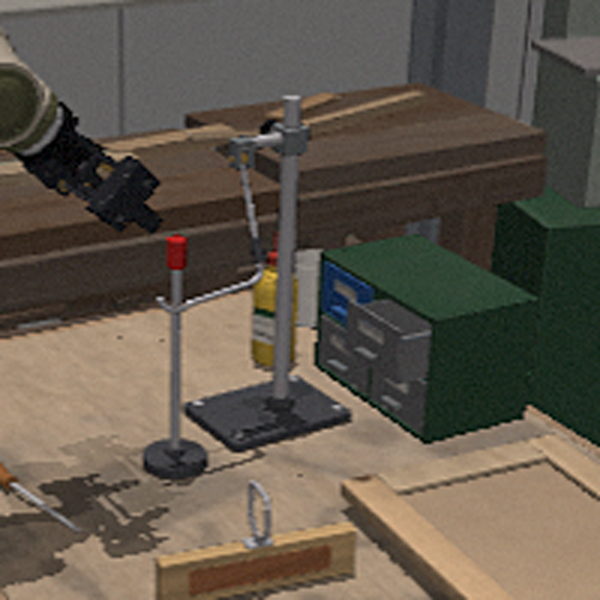

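```bash
python3 -c "
from h import *
T=np.load('T_c.npy')
print(onz('wrist',(277,306),.014,T))
print([onz('wrist',p,.014,T) for p in [(220,157),(288,154),(281,252),(204,253)]])
print('post base',onz('wrist',(247,188),.014,T))
to((.597,.1005,.279),.05,.8,0)"
```

```text
[0.5923 0.1011 0.014 ]
[array([0.8392, 0.2126, 0.014 ]), array([0.851 , 0.0959, 0.014 ]), array([0.6719, 0.0994, 0.014 ]), array([0.6644, 0.2138, 0.014 ])]
post base [0.7795 0.1601 0.014 ]
shift [ 1.7 -3.6 89.1] rot [ 0.0018  0.0045 -0.    ] tcp [0.4917 0.0952 0.3814]
```

```bash
python3 -m creep '[[0,-2,10,0,0,0,60],[1,-4,28,0,0,0,60],[2,-4,46,0,0,0,60],[2,-4,64,0,0,0,60],[2,-4,80,0,0,0,60],[2,-4,88,0,0,0,60],[2,-4,89,0,0,0,50],[2,-4,89,0,0,0,40],[2,-4,89,0,0,0,30],[2,-4,89,0,0,0,22],[2,-4,89,0,0,0,15],[2,-4,89,0,0,0,15]]' 25; python3 -c "
from h import *
st();T=pose();snap('wrist','d_wrist')
snap('scene','d_scene',(200,90,400,290),3)
"
```

```text
t: 3.35
eef_pos: [0.4918, 0.0965, 0.382]
eef_rot: [0.921, 0.023, 0.388, -0.009]
contact_force: [-1.1, -0.7, 1.6]
finger_gap: 0.256
t 3.35 tcp [0.4918 0.0965 0.382 ] grasp [0.5968 0.1016 0.2792] q [-0.06  0.24  1.66  0.17  0.45  1.34] F [-1.13 -0.7   1.55] M [0.01 0.21 0.02] gap 22.6
```

View pics/d_wrist.png

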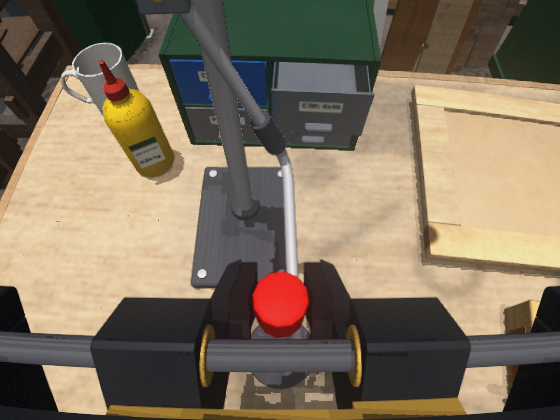

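View pics/d_scene.png

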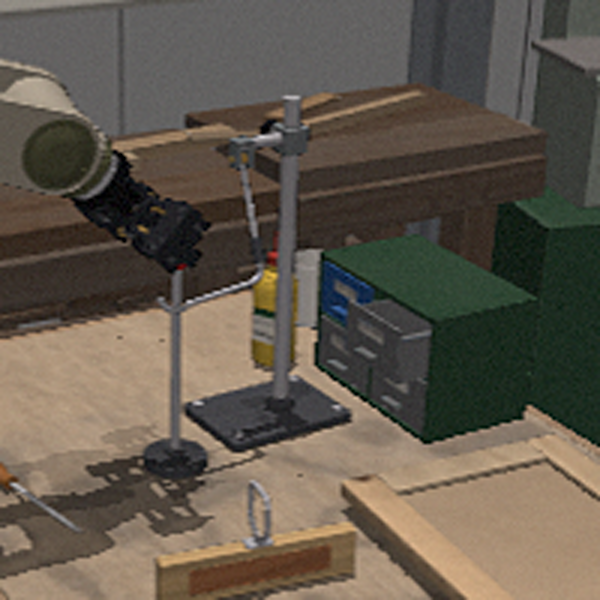

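```bash
python3 -m creep '[[1,0,-1,0,0,0,15],[2,0,-2,0,0,0,15],[3,0,-3,0,0,0,15],[4,-0.5,-4,0,0,0,15],[4,-2,-4,0,0,0,15],[4,-4,-4,0,0,0,15],[4,-6,-4,0,0,0,15],[4,-8,-4,0,0,0,15],[4,-10,-4,0,0,0,15],[4,-12,-4,0,0,0,15],[4,-14,-4,0,0,0,15],[4,-16,-4,0,0,0,15]]'; python3 -m creep '[[0,-2,0,0,0,0,15],[0,-4,0,0,0,0,15],[0,-6,0,0,0,0,15],[0,-8,0,0,0,0,15],[0,-10,0,0,0,0,15],[0,-12,0,0,0,0,15],[0,-14,0,0,0,0,15],[0,-16,0,0,0,0,15],[0,-17.5,0,0,0,0,15],[0,-19,0,0,0,0,15],[0,-20.5,0,0,0,0,15],[0,-22,0,0,0,0,15]]'; python3 -c "
from h import *
st();T=pose();snap('wrist','e_wrist')
snap('scene','e_scene',(200,90,400,290),3)
"
```

```text
t: 4.65
eef_pos: [0.4911, 0.1127, 0.3872]
eef_rot: [0.922, 0.023, 0.387, -0.009]
contact_force: [0.1, 1.3, -6.1]
finger_gap: 0.257
t: 5.85
eef_pos: [0.49, 0.1345, 0.3872]
eef_rot: [0.922, 0.023, 0.387, -0.009]
contact_force: [-0.1, -0.1, -6.8]
finger_gap: 0.26
t 5.85 tcp [0.49   0.1345 0.3872] grasp [0.5949 0.1397 0.2843] q [0.03 0.25 1.63 0.03 0.47 1.54] F [-0.13 -0.11 -6.84] M [-0.03  0.95 -0.  ] gap 22.9
```

View pics/e_wrist.png

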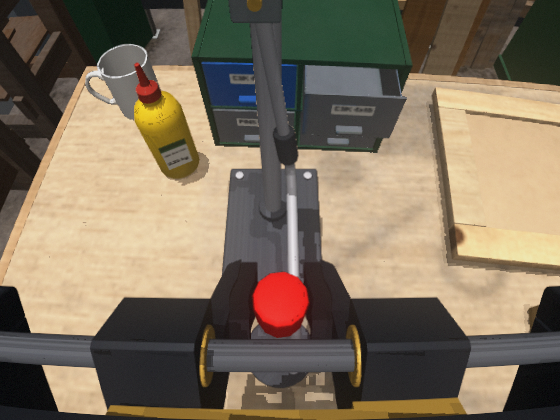

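View pics/e_scene.png

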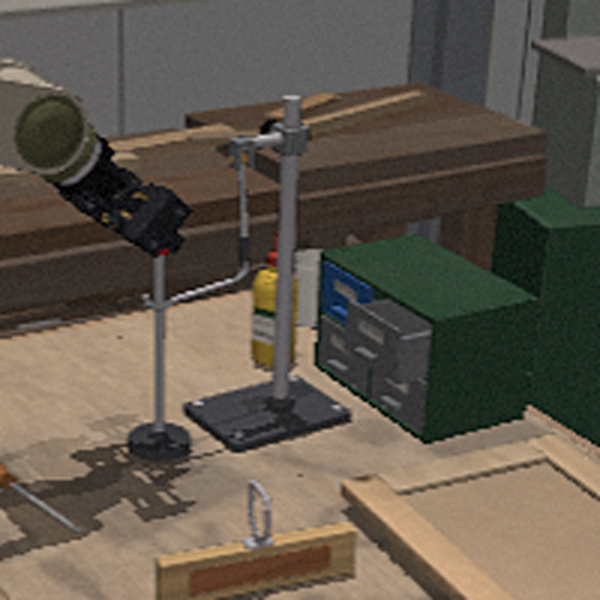

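```bash
python3 -m creep '[[0,-1.4,0,0,0,0,15],[0,-2.8,0,0,0,0,15],[0,-4.2,0,0,0,0,15],[0,-5.6,0,0,0,0,15],[0,-6.8,0,0,0,0,15],[0,-8,0,0,0,0,15],[0,-9.2,0,0,0,0,15],[0,-10.4,0,0,0,0,15],[0,-11.6,0,0,0,0,15],[0,-12.8,0,0,0,0,15],[0,-14,0,0,0,0,15],[0,-15.2,0,0,0,0,15]]'; python3 -m creep '[[0,-1.2,0,0,0,0,15],[0,-2.4,0,0,0,0,15],[0,-3.6,0,0,0,0,15],[0,-4.8,0,0,0,0,15],[0,-6,0,0,0,0,15],[0,-7.5,0,0,0,0,15],[0,-9.5,0,0,0,0,15],[0,-12,0,0,0,0,15],[0,-15,0,0,0,0,15],[0,-19,0,0,0,0,15],[0,-24,0,0,0,0,15],[0,-30,0,0,0,0,15]]'; python3 -c "
from h import *
st();T=pose();snap('wrist','f_wrist')
snap('scene','f_scene',(200,90,400,290),3)
"
```

```text
t: 7.15
eef_pos: [0.4893, 0.1497, 0.3871]
eef_rot: [0.922, 0.023, 0.387, -0.009]
contact_force: [-0.4, 1.1, -6.3]
finger_gap: 0.256
t: 8.35
eef_pos: [0.4878, 0.18, 0.3871]
eef_rot: [0.922, 0.023, 0.387, -0.009]
contact_force: [-0.2, 0.6, -5.0]
finger_gap: 0.259
t 8.35 tcp [0.4878 0.18   0.3871] grasp [0.5926 0.1851 0.2843] q [ 0.14  0.27  1.6  -0.13  0.48  1.75] F [-0.15  0.64 -5.05] M [-0.04  0.91 -0.02] gap 22.8
```

View pics/f_wrist.png

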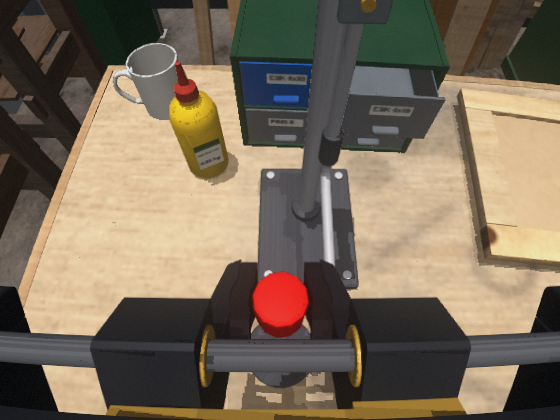

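View pics/f_scene.png

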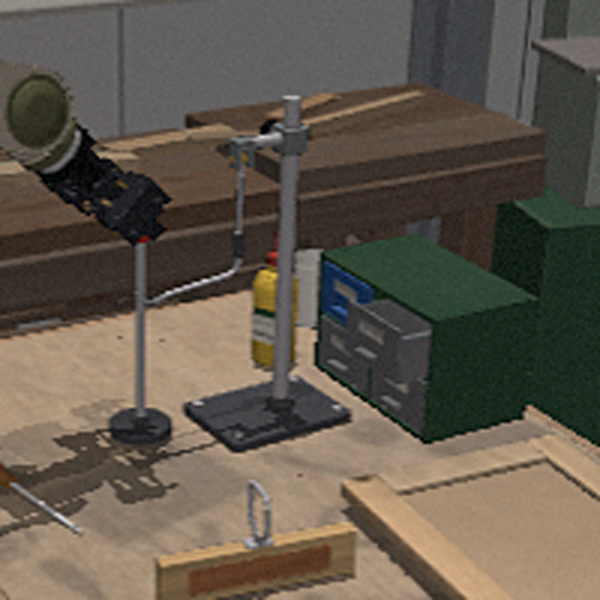

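```bash
python3 -m creep '[[0,-8,0,0,0,0,15],[0,-20,0,0,0,0,15],[0,-34,0,0,0,0,15],[0,-50,0,0,0,0,15],[0,-67,0,0,0,0,15],[0,-84,0,0,0,0,15],[0,-101,0,0,0,0,15],[0,-117,0,0,0,0,15],[0,-130,0,0,0,0,15],[0,-139,0,0,0,0,15],[0,-143,0,0,0,0,15],[0,-144,0,0,0,0,15]]'; python3 -m creep '[[0,0,0,0,0,0,15],[-0.7,0,0.7,0,0,0,15],[-1.4,0,1.4,0,0,0,15],[-2,0,2,0,0,0,15],[-2.5,0,2.5,0,0,0,15],[-3,0,3,0,0,0,15],[-3.4,0,3.4,0,0,0,15],[-3.4,0,3.4,0,0,0,15]]'; python3 -c "
from h import *
st()"
```

```text
t: 9.65
eef_pos: [0.4806, 0.3236, 0.3869]
eef_rot: [0.922, 0.023, 0.387, -0.009]
contact_force: [-0.2, 0.2, -5.6]
finger_gap: 0.259
t: 10.45
eef_pos: [0.4807, 0.3234, 0.3822]
eef_rot: [0.922, 0.023, 0.387, -0.009]
contact_force: [0.4, -0.1, -5.3]
finger_gap: 0.257
t 10.45 tcp [0.4807 0.3234 0.3822] grasp [0.5856 0.3285 0.2794] q [ 0.43  0.38  1.44 -0.48  0.61  2.24] F [ 0.43 -0.08 -5.3 ] M [-0.06  0.82  0.02] gap 22.7
```

```bash
python3 -m creep '[[-0.5,0,0.5,0,0,0,15],[-1,0,1,0,0,0,15],[-1,0,1,0,0,0,15]]'; python3 -c "
from h import *
snap('scene','g_scene',(180,90,380,290),3)"
```

```text
t: 10.75
eef_pos: [0.4808, 0.3234, 0.3818]
eef_rot: [0.921, 0.023, 0.389, -0.01]
contact_force: [-0.6, -0.9, 1.5]
finger_gap: 0.259
```

View pics/g_scene.png

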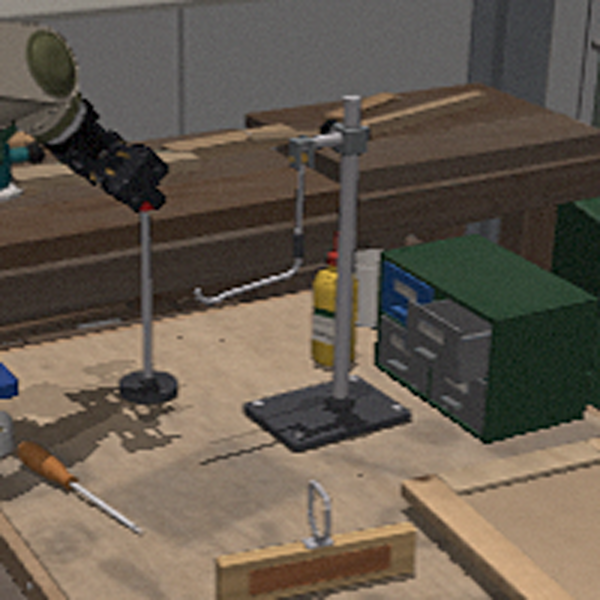

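```bash
python3 -m creep '[[0,0,0,0,0,0,35],[0,0,0,0,0,0,60],[0,0,0,0,0,0,60],[0,0,0,0,0,0,60],[0,0,-8,0,0,0,60],[0,0,-25,0,0,0,60],[0,0,-50,0,0,0,60],[0,0,-80,0,0,0,60],[0,0,-100,0,0,0,60]]'; python3 -c "
from h import *
st()
np.save('T_h.npy',pose());snap('wrist','h_wrist')
snap('scene','h_scene',(200,110,340,260),4)
snap('top','h_top',(150,90,350,260),4)"
```

```text
t: 11.7
eef_pos: [0.4072, 0.3197, 0.4533]
eef_rot: [0.921, 0.023, 0.388, -0.01]
contact_force: [-0.4, 0.1, -0.5]
finger_gap: 0.68
t 11.7 tcp [0.4072 0.3197 0.4533] grasp [0.5123 0.3251 0.3506] q [ 0.49  0.22  1.46 -0.45  0.76  2.23] F [-0.38  0.11 -0.49] M [ 0.03  0.33 -0.01] gap 59.9
```

View pics/h_wrist.png

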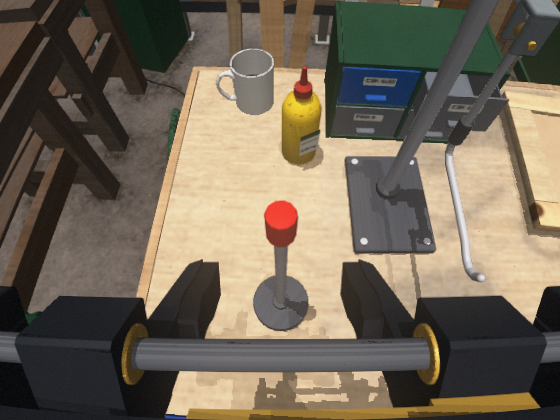

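View pics/h_scene.png

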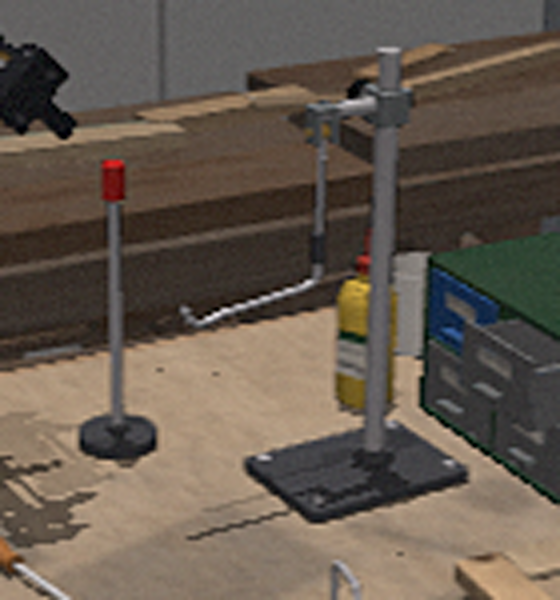

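View pics/h_top.png

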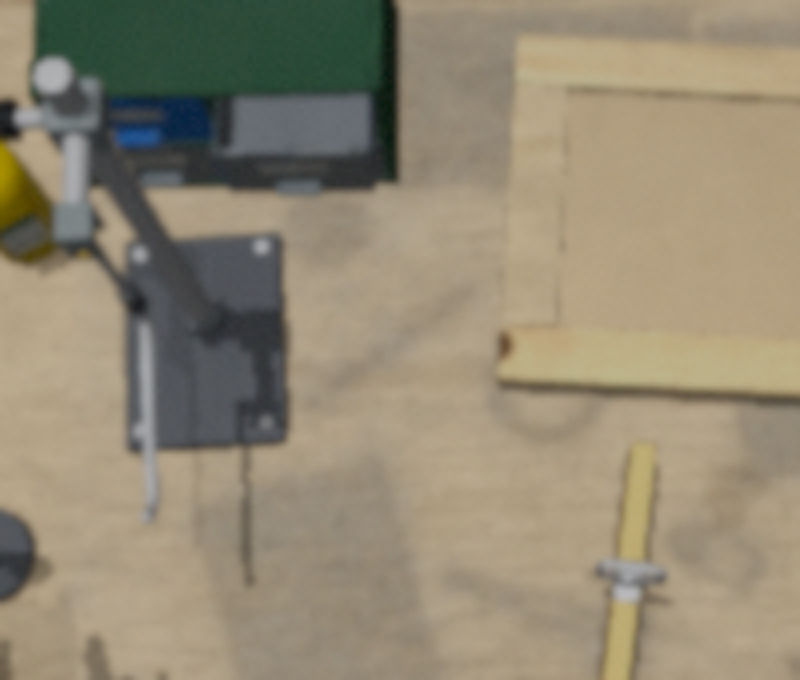

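```bash
python3 -c "
from h import *
T=np.load('T_h.npy')
W=('wrist',(482,277),T);Tp=('top',(187.2,219.5),None);S=('scene',(246.3,187.8),None)
print('tip',tri([W,Tp,S]),tri([W,S]),tri([W,Tp]),tri([S,Tp]))
W=('wrist',(451,150),T);Tp=('top',(185,166),None);S=('scene',(279.5,179.5),None)
print('bend',tri([W,Tp,S]),tri([W,S]),tri([W,Tp]),tri([S,Tp]))
W=('wrist',(471,273),T);S=('scene',(249.3,191),None)
print('seat',tri([W,S]))
print([onz('wrist',p,.014,T) for p in [(348,157),(417,156),(435,247),(354,251)]])
print('piv',tri([('wrist',(527,40),T),('scene',(281,138),None)]))
print('foot',onz('wrist',(281,303),.014,T))
"
python3 -c "
import cv2
a=cv2.imread('pics/full_h_wrist.png')[130:300,400:520];cv2.imwrite('pics/h_w2.png',cv2.resize(a,None,fx=4,fy=3.5,interpolation=2))
a=cv2.imread('pics/full_h_scene.png')[170:200,235:295];cv2.imwrite('pics/h_s2.png',cv2.resize(a,None,fx=12,fy=12,interpolation=2))"
```

```text
tip [0.5694 0.1457 0.2109] [0.5703 0.1457 0.2108] [0.5686 0.1461 0.2106] [0.5693 0.1451 0.2115]
bend [0.711  0.1536 0.2157] [0.7084 0.1515 0.2154] [0.7108 0.1537 0.2166] [0.7146 0.1574 0.2135]
seat [0.5804 0.1458 0.1958]
[array([0.8406, 0.2218, 0.014 ]), array([0.8502, 0.0969, 0.014 ]), array([0.6765, 0.0921, 0.014 ]), array([0.6645, 0.22  , 0.014 ])]
piv [0.7074 0.1552 0.3625]
foot [0.5805 0.3277 0.014 ]
```

View pics/h_w2.png

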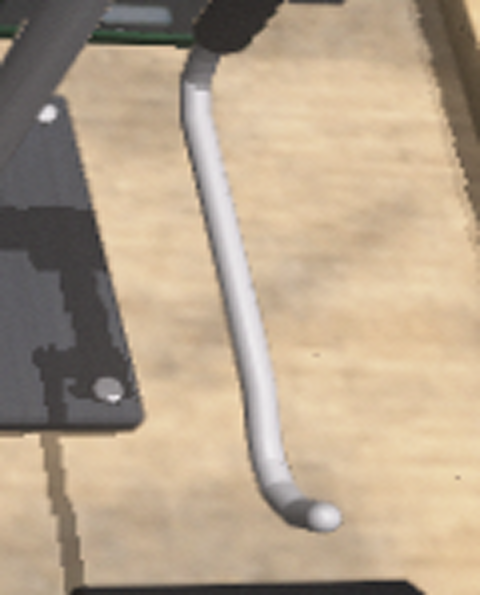

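View pics/h_s2.png

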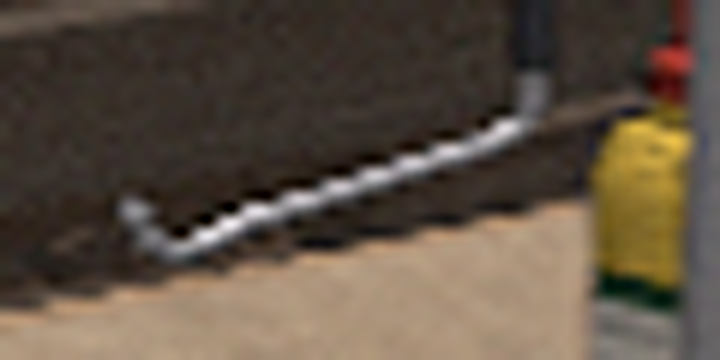

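```bash
python3 -c "
from h import *
to((.450,-.1655,.045),-.143,0,.16)"
```

```text
shift [-59.8 486.9  82.2] rot [-0.0777 -0.7958  0.1832] tcp [ 0.45   -0.1655  0.352 ]
```

```bash
python3 -m creep '[[-2,15,2,0,-0.02,0,60],[-5,44,7,-0.01,-0.07,0.02,60],[-10,83,14,-0.01,-0.14,0.03,60],[-16,127,21,-0.02,-0.21,0.05,60],[-21,170,29,-0.03,-0.28,0.06,60],[-26,214,36,-0.03,-0.35,0.08,60],[-32,258,44,-0.04,-0.42,0.1,60],[-37,302,51,-0.05,-0.49,0.11,60],[-42,346,58,-0.06,-0.57,0.13,60],[-48,390,66,-0.06,-0.64,0.15,60],[-53,428,72,-0.07,-0.7,0.16,60],[-56,458,77,-0.07,-0.75,0.17,60]]'; python3 -c "
from h import *
st();to((.450,-.1655,.045),-.143,0,.10)"
```

```text
t: 13.05
eef_pos: [0.4479, -0.1395, 0.356]
eef_rot: [0.998, -0.066, 0.02, -0.001]
contact_force: [0.0, 0.1, -0.6]
finger_gap: 0.679
t 13.05 tcp [ 0.4479 -0.1395  0.356 ] grasp [ 0.4537 -0.1396  0.2091] q [-0.56  0.28  1.6   0.02  1.22  1.14] F [ 0.01  0.14 -0.62] M [ 0.03  0.01 -0.04] gap 59.8
shift [ 3.  25.8 64. ] rot [-0.0049 -0.0391  0.0106] tcp [ 0.45   -0.1655  0.292 ]
```

```bash
python3 -m creep '[[1,8,10,0,-0.01,0,60],[2,17,25,0,-0.03,0.01,60],[3,24,42,0,-0.04,0.01,60],[3,26,57,0,-0.04,0.01,60],[3,26,64,0,-0.04,0.01,60],[3,26,64,0,-0.04,0.01,60],[3,26,64,0,-0.04,0.01,60]]'; python3 -c "
from h import *
st();T=pose();np.save('T_i.npy',T);snap('wrist','i_wrist');snap('top','i_top',(150,90,350,260),4)
c,s=np.cos(-.143),np.sin(-.143);C=np.array([.544,-.179,0])
P=lambda x,y,z:C+[c*x-s*y,s*x+c*y,z]
print(proj('wrist',[P(-.11,.01,.055),P(-.11,-.01,.055),P(.11,.01,.055),P(.11,-.01,.055),P(0,0,.121)],T))
"
```

```text
t: 13.75
eef_pos: [0.4504, -0.1626, 0.2936]
eef_rot: [0.998, -0.069, 0.002, -0.002]
contact_force: [-0.0, 0.5, -1.0]
finger_gap: 0.679
t 13.75 tcp [ 0.4504 -0.1626  0.2936] grasp [ 0.451  -0.162   0.1466] q [-0.6   0.38  1.66  0.01  1.1   1.11] F [-0.03  0.51 -0.98] M [0.05 0.04 0.03] gap 59.8
[[ 271.6668  245.189 ]
 [ 299.9494  245.3268]
 [ 270.647  -122.614 ]
 [ 306.8054 -122.3909]
 [ 289.6928   71.0545]]
```

View pics/i_wrist.png

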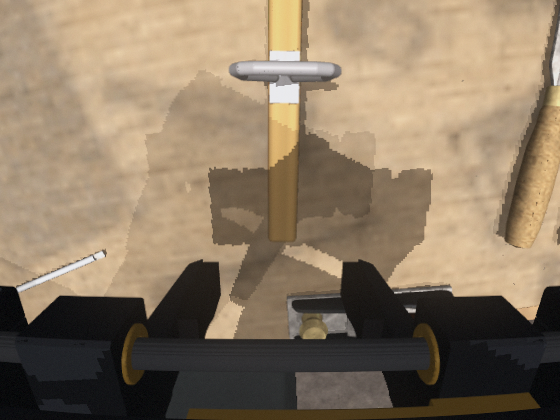

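View pics/i_top.png

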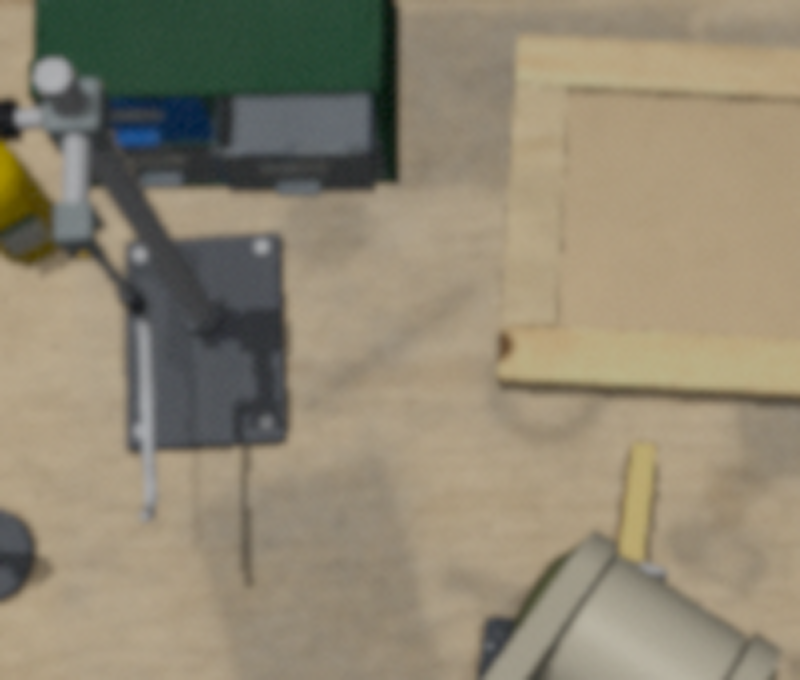

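```bash
python3 -c "
from h import *
T=np.load('T_i.npy')
a,b=onz('wrist',(268.5,241),.055,T),onz('wrist',(297,241),.055,T);print(a,b)
print([onz('wrist',p,z,T) for p,z in [((290,297),.03),((450,287),.03),((290,297),.0),((450,287),.0)]])
f=(onz('wrist',(269.5,60),.055,T)+onz('wrist',(300.5,60),.055,T))/2
n=(a+b)/2;d=f-n;psi=np.arctan2(d[1],d[0]);print('near',n,'yaw',psi)
L=onz('wrist',(286,69),.121,T);print('loop',L)
g=n+.0145*d/np.linalg.norm(d);g[2]=.045;print(g)
to(g,psi,0)"
```

```text
[ 0.44   -0.1517  0.055 ] [ 0.4373 -0.1716  0.055 ]
[array([ 0.3765, -0.1592,  0.03  ]), array([ 0.3661, -0.2942,  0.03  ]), array([ 0.3573, -0.1574,  0.    ]), array([ 0.3456, -0.309 ,  0.    ])]
near [ 0.4387 -0.1616  0.055 ] yaw -0.14886276778592178
loop [ 0.545  -0.1776  0.121 ]
[ 0.453  -0.1638  0.045 ]
shift [  2.3   1.  102. ] rot [-0.0039 -0.0044  0.0096] tcp [ 0.453  -0.1638  0.192 ]
```

```bash
python3 -m creep '[[1,0,10,0,0,0,45],[2,1,25,0,0,0.01,45],[2,1,42,0,0,0.01,45],[2,1,58,0,0,0.01,45],[2,1,72,0,0,0.01,45],[2,1,84,0,0,0.01,45],[2,1,94,0,0,0.01,45],[2,1,100,0,0,0.01,45],[2,1,102,0,0,0.01,45],[2,1,102,0,0,0.01,35],[2,1,102,0,0,0.01,25],[2,1,102,0,0,0.01,12]]' 10;  python3 -m creep '[[0,0,0,0,0,0,10],[0,0,0,0,0,0,10],[0,0,0,0,0,0,10]]' 45; python3 -c "
from h import *
st();T=pose();np.save('T_j.npy',T);snap('wrist','j_wrist')"
```

```text
t: 15.05
eef_pos: [0.4526, -0.164, 0.1918]
eef_rot: [0.997, -0.075, 0.002, -0.002]
contact_force: [-1.2, 0.4, 0.7]
finger_gap: 0.264
t: 15.35
eef_pos: [0.4526, -0.164, 0.1917]
eef_rot: [0.997, -0.075, 0.002, -0.002]
contact_force: [-0.6, 0.3, 4.2]
finger_gap: 0.225
t 15.35 tcp [ 0.4526 -0.164   0.1917] grasp [ 0.4532 -0.1635  0.0447] q [-0.6   0.55  1.77  0.01  0.82  1.12] F [-0.59  0.3   4.16] M [0.04 0.13 0.01] gap 19.8
```

View pics/j_wrist.png

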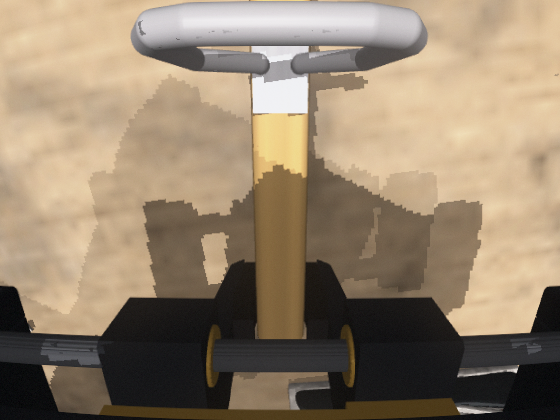

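```bash
python3 -m creep '[[0,0,-3,0,0,0,10],[0,0,-8,0,0,0,10],[0,0,-16,0,0,0,10],[0,0,-28,0,0,0,10],[0,0,-42,0,0,0,10],[0,0,-56,0,0,0,10],[0,0,-70,0,0,0,10],[0,0,-84,0,0,0,10],[0,0,-96,0,0,0,10],[0,0,-106,0,0,0,10],[0,0,-112,0,0,0,10],[0,0,-114,0,0,0,10]]'; python3 -c "
from h import *
st();T=pose();np.save('T_k.npy',T);snap('wrist','k_wrist');snap('scene','k_scene',(200,110,380,290),3.3)
Tj=np.load('T_j.npy')
for px in [(280,3),(280,40),(132,25),(427,25)]:
  w=onz('wrist',px,.118,Tj);print(w, (Tj[:3,:3].T@(w-Tj[:3,3])))
"
```

```text
t: 16.6
eef_pos: [0.4521, -0.1644, 0.306]
eef_rot: [0.997, -0.075, 0.002, -0.002]
contact_force: [-0.2, 0.2, -1.8]
finger_gap: 0.22
t 16.6 tcp [ 0.4521 -0.1644  0.306 ] grasp [ 0.4527 -0.1639  0.159 ] q [-0.6   0.37  1.64  0.01  1.13  1.12] F [-0.23  0.16 -1.83] M [ 0.02  0.14 -0.04] gap 19.3
[ 0.5483 -0.1782  0.118 ] [0.0965 0.     0.0741]
[ 0.5434 -0.1774  0.118 ] [0.0915 0.     0.0741]
[ 0.5492 -0.1562  0.118 ] [ 0.0941 -0.0218  0.0742]
[ 0.5426 -0.1992  0.118 ] [0.094  0.0217 0.074 ]
```

View pics/k_wrist.png

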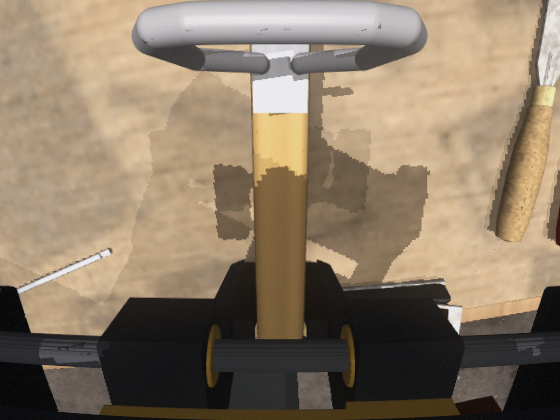

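View pics/k_scene.png

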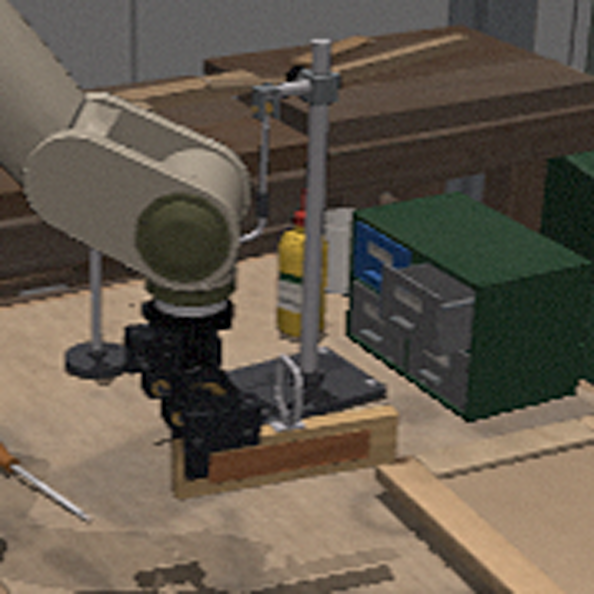

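```bash
cat >> h.py <<'E'
EYE=np.array([.094,0,.0767])
def toeye(E,psi=.045,T=None):
    T=pose() if T is None else T
    Rn=Rt(psi,0);p=np.array(E)-Rn@EYE
    d=T[:3,:3].T@(p-T[:3,3])*1000;r=R.from_matrix(T[:3,:3].T@Rn).as_rotvec()
    print("eye now",T[:3,3]+T[:3,:3]@EYE,"shift",d.round(1),"rot",r.round(4),"tcp",p)
E
python3 -c "
from h import *
toeye((.495,.1418,.231))"
```

```text
eye now [ 0.5453 -0.1781  0.229 ] shift [ -95.4 -291.    -1.3] rot [-0.0041 -0.0035 -0.1947] tcp [0.4011 0.1376 0.3077]
```

```bash
python3 -m creep '[[-5,-6,0,0,0,0,10],[-12,-22,0,0,0,-0.01,10],[-22,-46,0,0,0,-0.03,10],[-34,-74,0,0,0,-0.05,10],[-45,-104,0,0,0,-0.07,10],[-56,-135,0,0,0,-0.09,10],[-67,-166,0,0,0,-0.11,10],[-77,-197,0,0,0,-0.13,10],[-85,-226,0,0,0,-0.15,10],[-90,-252,0,0,0,-0.17,10],[-94,-272,-1,0,0,-0.185,10],[-95,-284,-1,0,0,-0.195,10]]';python3 -m creep '[[0,-4,0,0,0,0,10],[0,-7,0,0,0,0,10],[0,-7,0,0,0,0,10],[0,-7,0,0,0,0,10],[0,-7,0,0,0,0,10]]'; python3 -c "
from h import *
st();T=pose();np.save('T_l.npy',T);snap('wrist','l_wrist');snap('scene','l_scene',(200,110,340,250),4);snap('top','l_top',(130,130,270,270),4)
toeye((.495,.1418,.231))
"
```

```text
t: 17.9
eef_pos: [0.3992, 0.1325, 0.3072]
eef_rot: [1.0, 0.024, 0.002, -0.002]
contact_force: [0.1, -0.2, -2.1]
finger_gap: 0.221
t: 18.4
eef_pos: [0.4003, 0.1371, 0.3074]
eef_rot: [1.0, 0.022, 0.002, -0.002]
contact_force: [0.3, -0.4, -1.9]
finger_gap: 0.224
t 18.4 tcp [0.4003 0.1371 0.3074] grasp [0.4008 0.1376 0.1604] q [0.05 0.27 1.79 0.   1.08 1.57] F [ 0.31 -0.38 -1.93] M [0.05 0.14 0.04] gap 19.7
eye now [0.4944 0.1418 0.231 ] shift [ 0.9 -0.3 -0.3] rot [-0.0037 -0.0039 -0.0004] tcp [0.4011 0.1376 0.3077]
```

View pics/l_wrist.png

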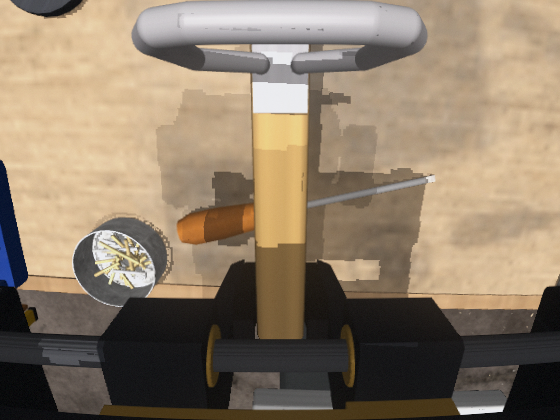

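View pics/l_scene.png

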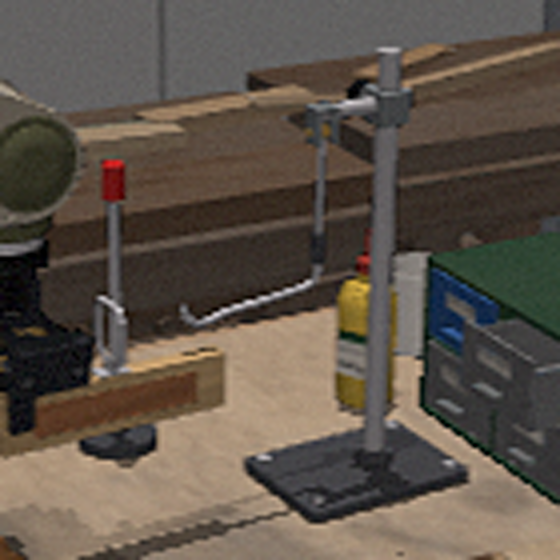

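View pics/l_top.png

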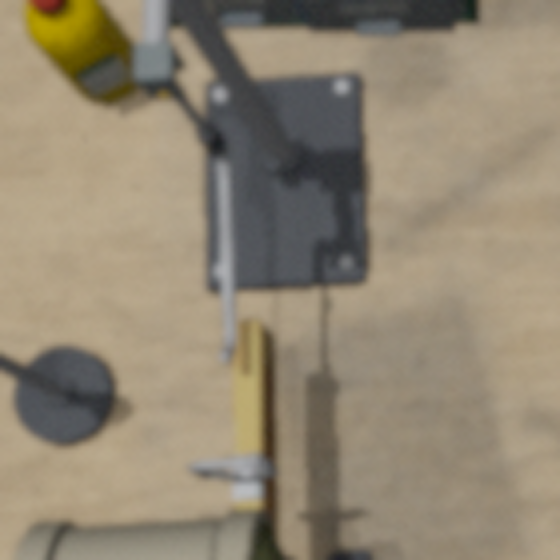

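```bash
python3 -c "
from h import *
f=lambda x,y:(130+x/4,130+y/4)
g=lambda x,y:(200+x/4,110+y/4)
print('tip',onz('top',f(227,353),.211),onz('scene',g(186,310),.211))
print('loop top',onz('top',f(231,467),.237), tri([('top',f(231,467),None),('scene',g(111,301),None)]))
print(proj('scene',[(.4944,.1418,.234)])*4-[800,440],proj('top',[(.4944,.1418,.237)])*4-[520,520])
"
```

```text
tip [0.5713 0.1472 0.211 ] [0.5733 0.1481 0.211 ]
loop top [0.4919 0.1355 0.237 ] [0.4932 0.1343 0.2391]
[[106.6471 303.4432]] [[221.2672 463.1778]]
```

```bash
python3 -c "
from h import *
T=np.load('T_l.npy')
def pt(x,y,z): # board coordinates rel eye
    return T[:3,3]+T[:3,:3]@(EYE+np.array([x,-y,-z]))
P=[pt(0,.023,.003),pt(0,-.023,.003),pt(.11,.01,-.06),pt(.11,-.01,-.06),pt(-.094,.01,-.06)]
out=[]
for n,c in (('top',(150,180,240,270)),('scene',(200,150,290,240))):
    im=cv2.imread(f'pics/full_l_{n}.png')[c[1]:c[3],c[0]:c[2]]
    im=cv2.resize(im,None,fx=4.4,fy=6,interpolation=2)
    for p in proj(n,P): cv2.circle(im,(int((p[0]-c[0])*4.4),int((p[1]-c[1])*6)),2,(0,0,255),-1)
    out.append(im)
cv2.imwrite('pics/l_cmp.png',np.hstack(out))
"
```

```text
(no output)
```

View pics/l_cmp.png

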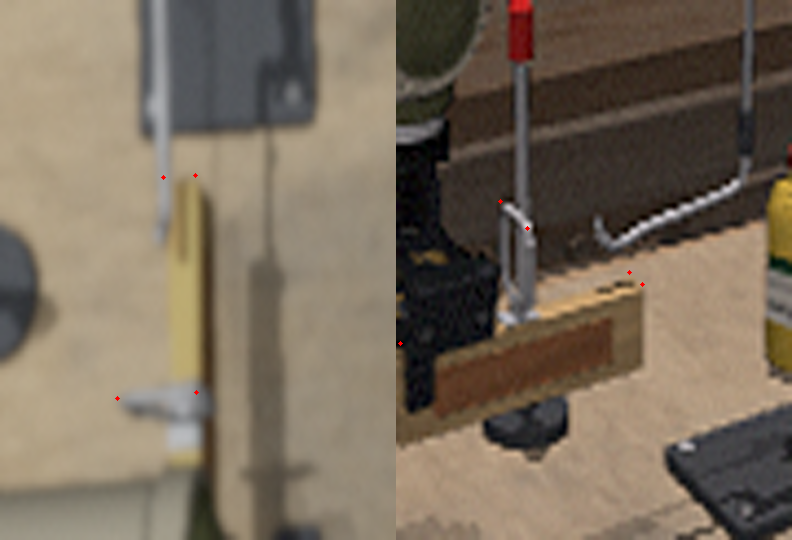

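```bash
python3 -c "
from h import *
f=lambda x,y:(150+x/4.4,180+y/6)
im=cv2.imread('pics/full_l_top.png');print(onz('top',(130+65/4,130+394/4),.014))
print(onz('top',f(165,400),.237),onz('top',f(160,235),.211),onz('top',f(186,184),.171))
print('kin board end',)
"
python3 -c "
import cv2
a=cv2.imread('pics/full_l_top.png')[190:260,160:220];cv2.imwrite('pics/l_t2.png',cv2.resize(a,None,fx=8,fy=8,interpolation=0))"
```

```text
[0.5834 0.3241 0.014 ]
[0.4921 0.1362 0.237 ] [0.5689 0.1481 0.211 ] [0.6011 0.1428 0.171 ]
kin board end
```

View pics/l_t2.png

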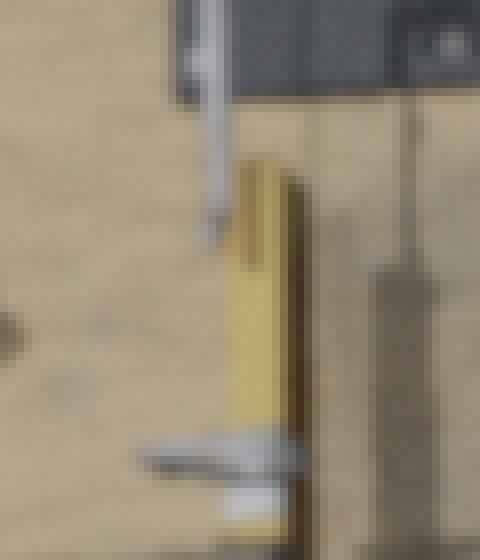

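```bash
python3 -m creep '[[2,-2,0,0,0,0,10],[6,-4,0,0,0,0,10],[12,-5,0,0,0,0,10],[20,-5,0,0,0,0,10],[28,-5,0,0,0,0,10],[36,-5,0,0,0,0,10],[44,-5,0,0,0,0,10],[52,-5,0,0,0,0,10],[60,-5,0,0,0,0,10],[66,-5,0,0,0,0,10],[69,-5,0,0,0,0,10],[70,-5,0,0,0,0,10]]'; python3 -c "
from h import *
st();T=pose();np.save('T_m.npy',T);snap('wrist','m_wrist');snap('scene','m_scene',(220,140,300,220),7);snap('top','m_top',(150,180,230,250),7)
toeye((.588,.1505,.231))
"
```

```text
t: 19.75
eef_pos: [0.4701, 0.1457, 0.3076]
eef_rot: [1.0, 0.023, 0.002, -0.002]
contact_force: [0.5, -0.5, -1.2]
finger_gap: 0.223
t 19.75 tcp [0.4701 0.1457 0.3076] grasp [0.4707 0.1463 0.1606] q [0.06 0.38 1.61 0.   1.15 1.58] F [ 0.52 -0.55 -1.23] M [0.02 0.1  0.03] gap 19.6
eye now [0.5639 0.1503 0.2313] shift [24.4  0.6  0. ] rot [-0.0037 -0.0037  0.0003] tcp [0.4941 0.1463 0.3077]
```

View pics/m_wrist.png

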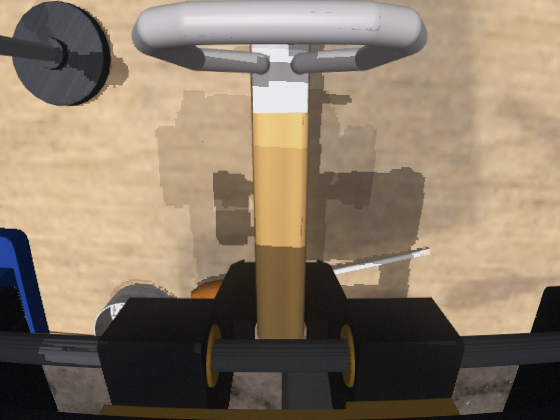

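View pics/m_scene.png

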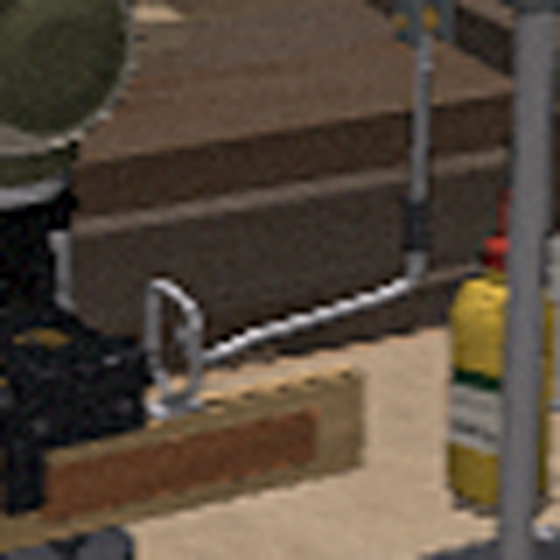

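View pics/m_top.png

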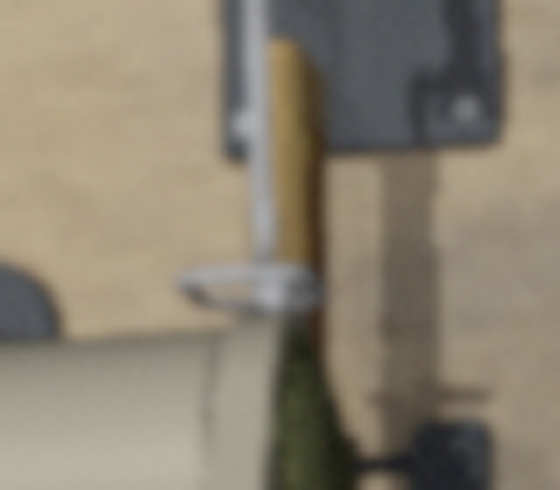

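```bash
python3 -c "
from h import *
print(onz('top',(185.86,220.7),.236),onz('top',(187.4,214),.205),onz('top',(187,207),.207),onz('top',(150+298/7,180+45/7),.171))
"
```

```text
[0.5595 0.143  0.236 ] [0.5842 0.1474 0.205 ] [0.6029 0.1487 0.207 ] [0.6708 0.1443 0.171 ]
```

```bash
python3 -m creep '[[2,0,0,0,0,0,10],[5,0,0,0,0,0,10],[8,0,0,0,0,0,10],[11,0,0,0,0,0,10],[13,0,0,0,0,0,10],[14,0,0,0,0,0,10],[14,0,0,0,0,0,10]]'; python3 -c "
from h import *
st();T=pose();np.save('T_n.npy',T);snap('wrist','n_wrist');snap('scene','n_scene',(220,140,300,220),7)
toeye((.588,.1505,.231))
"
```

```text
t: 20.6
eef_pos: [0.484, 0.1464, 0.3076]
eef_rot: [1.0, 0.023, 0.002, -0.002]
contact_force: [0.2, -0.3, -0.8]
finger_gap: 0.226
t 20.6 tcp [0.484  0.1464 0.3076] grasp [0.4845 0.1469 0.1607] q [0.06 0.4  1.58 0.   1.16 1.58] F [ 0.21 -0.26 -0.78] M [ 0.03  0.16 -0.04] gap 19.9
eye now [0.578  0.1509 0.2313] shift [10.3  0.6  0. ] rot [-0.0037 -0.0038  0.0003] tcp [0.4941 0.1463 0.3077]
```

View pics/n_wrist.png

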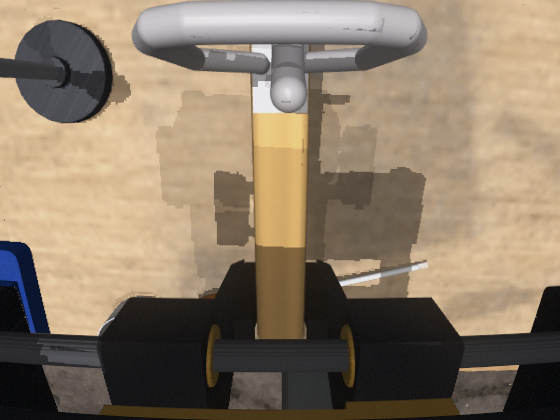

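View pics/n_scene.png

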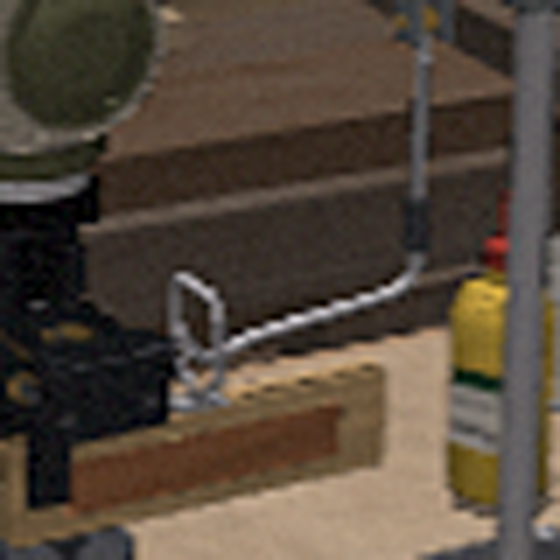

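```bash
python3 -c "
from h import *
T=np.load('T_n.npy')
print(onz('wrist',(288.5,93),.211,T),onz('wrist',(288.5,108),.211,T), onz('wrist',(280,22),.237,T))
"
```

```text
[0.5687 0.1489 0.211 ] [0.5655 0.1487 0.211 ] [0.5775 0.151  0.237 ]
```

```bash
python3 -m creep '[[3,0.5,0,0,0,0,10],[7,1,0,0,0,0,10],[10,1.5,0,0,0,0,10],[12,1.5,2,0,0,0,10],[12.5,1.5,6,0,0,0,10],[12.5,1.5,10,0,0,0,10],[12.5,1.5,14,0,0,0,10],[12.5,1.5,17,0,0,0,10],[12.5,1.5,19,0,0,0,10],[12.5,1.5,20,0,0,0,10],[12.5,1.5,20,0,0,0,10]]'; python3 -c "
from h import *
st();T=pose();np.save('T_o.npy',T);snap('wrist','o_wrist');st();snap('scene','o_scene',(220,140,300,220),7);st()
toeye((.590,.150,.2))
"
```

```text
t: 21.8
eef_pos: [0.4965, 0.1455, 0.2877]
eef_rot: [1.0, 0.023, 0.002, -0.002]
contact_force: [0.4, -0.2, -0.1]
finger_gap: 0.223
t 21.8 tcp [0.4965 0.1455 0.2877] grasp [0.497  0.1461 0.1407] q [0.06 0.44 1.57 0.   1.12 1.58] F [ 0.4  -0.18 -0.07] M [-0.01  0.14 -0.  ] gap 19.6
t 21.85 tcp [0.4965 0.1455 0.2878] grasp [0.4971 0.1461 0.1408] q [0.06 0.44 1.57 0.   1.12 1.58] F [-0.3  -1.03 -0.94] M [ 0.    0.14 -0.04] gap 19.5
t 21.9 tcp [0.4965 0.1455 0.2879] grasp [0.4971 0.1461 0.1409] q [0.06 0.44 1.57 0.   1.12 1.58] F [-0.23  0.71 -1.42] M [ 0.02  0.12 -0.02] gap 19.5
eye now [0.5907 0.1501 0.2116] shift [-0.5 -0.2 11.2] rot [-0.0037 -0.0042  0.0003] tcp [0.4961 0.1458 0.2767]
```

View pics/o_wrist.png

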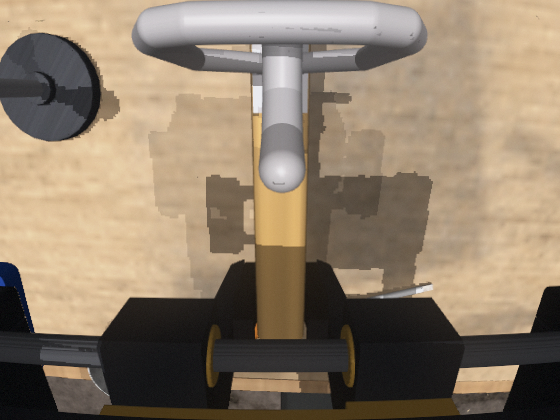

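View pics/o_scene.png

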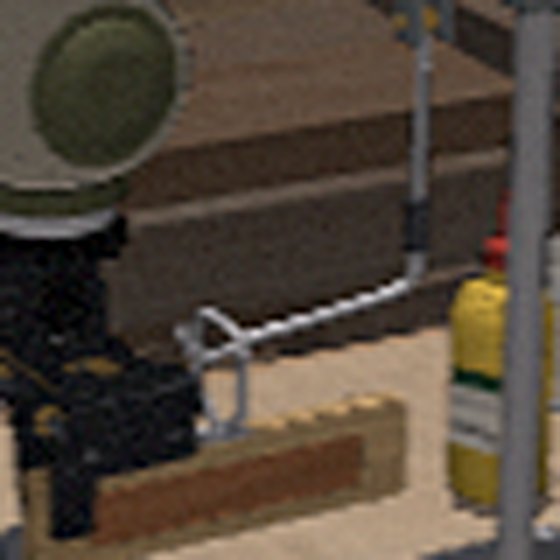

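```bash
python3 -c "
from h import *
T=np.load('T_o.npy')
print('dip',onz('wrist',(282,122),.199,T),onz('wrist',(282,115),.199,T),'tip',onz('wrist',(282,168),.211,T),onz('wrist',(282,192),.211,T))
"; python3 -m creep '[[0,0,2,0,0,0,10],[0,0,4,0,0,0,10],[0,0,6,0,0,0,10],[0,0,7,0,0,0,10],[0,0,8,0,0,0,10],[0,0,8,0,0,0,10],[0,0,8,0,0,0,10]]'; python3 -c "
from h import *
for i in range(3): st();cams.camera_model('top')
T=pose();snap('wrist','p_wrist');st()
toeye((.590,.150,.2))"
```

```text
dip [0.5755 0.1492 0.199 ] [0.5768 0.1493 0.199 ] tip [0.5686 0.1489 0.211 ] [0.5643 0.1487 0.211 ]
t: 22.6
eef_pos: [0.4966, 0.1456, 0.2798]
eef_rot: [1.0, 0.023, 0.002, -0.002]
contact_force: [0.6, 0.3, -1.0]
finger_gap: 0.223
t 22.6 tcp [0.4966 0.1456 0.2798] grasp [0.4971 0.1461 0.1328] q [0.06 0.45 1.58 0.   1.1  1.58] F [ 0.64  0.27 -1.02] M [-0.02  0.1   0.02] gap 19.6
t 22.6 tcp [0.4966 0.1456 0.2798] grasp [0.4971 0.1461 0.1328] q [0.06 0.45 1.58 0.   1.1  1.58] F [ 0.64  0.27 -1.02] M [-0.02  0.1   0.02] gap 19.6
t 22.6 tcp [0.4966 0.1456 0.2798] grasp [0.4971 0.1461 0.1328] q [0.06 0.45 1.58 0.   1.1  1.58] F [ 0.64  0.27 -1.02] M [-0.02  0.1   0.02] gap 19.6
t 22.65 tcp [0.4965 0.1456 0.2798] grasp [0.4971 0.1461 0.1328] q [0.06 0.45 1.58 0.   1.1  1.58] F [-0.25 -0.69 -0.94] M [ 0.09  0.14 -0.  ] gap 19.5
eye now [0.5907 0.1501 0.2035] shift [-0.4 -0.2  3.1] rot [-0.0037 -0.0041  0.0003] tcp [0.4961 0.1458 0.2767]
```

View pics/p_wrist.png

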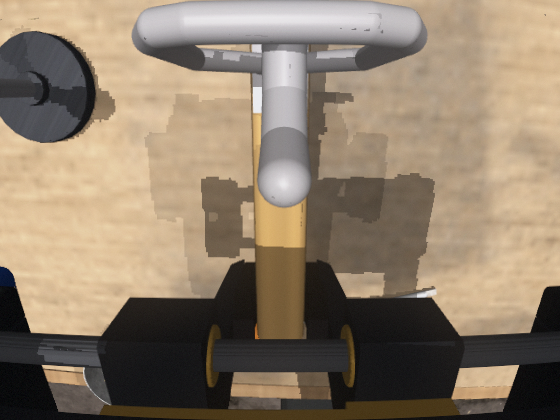

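```bash
python3 -c "
from h import *
T=pose()
for r in (83,105,127,45): print(r,onz('wrist',(283,r),.197,T))
print(onz('wrist',(283,182),.211,T),onz('wrist',(283,206),.207,T))
"; python3 -m creep '[[0,0,0.6,0,0,0,10],[0,0,1.2,0,0,0,10],[0,0,1.2,0,0,0,10]]'; python3 -m creep '[[0,0,0.6,0,0,0,10],[0,0,1.2,0,0,0,10],[0,0,1.2,0,0,0,10]]'
```

```text
83 [0.5826 0.1494 0.197 ]
105 [0.5789 0.1492 0.197 ]
127 [0.575 0.149 0.197]
45 [0.5889 0.1497 0.197 ]
[0.5681 0.1488 0.211 ] [0.5631 0.1485 0.207 ]
t: 22.95
eef_pos: [0.4965, 0.1456, 0.2785]
eef_rot: [1.0, 0.023, 0.002, -0.002]
contact_force: [0.0, -0.3, -0.5]
finger_gap: 0.22
t: 23.25
eef_pos: [0.4965, 0.1455, 0.2773]
eef_rot: [1.0, 0.023, 0.002, -0.002]
contact_force: [0.4, 0.8, -0.1]
finger_gap: 0.226
```

```bash
for i in 1 2; do python3 -m creep '[[0,0,0.4,0,0,0,10],[0,0,0.8,0,0,0,10],[0,0,0.8,0,0,0,10]]'; python3 -c "
from h import *
st()"; done
```

```text
t: 23.55
eef_pos: [0.4966, 0.1455, 0.2767]
eef_rot: [1.0, 0.023, 0.002, -0.002]
contact_force: [0.9, -0.2, 0.2]
finger_gap: 0.221
t 23.55 tcp [0.4966 0.1455 0.2767] grasp [0.4973 0.1461 0.1297] q [0.06 0.46 1.58 0.   1.1  1.58] F [ 0.9  -0.16  0.18] M [ 0.03 -0.01  0.02] gap 19.4
t: 23.85
eef_pos: [0.4968, 0.1456, 0.2761]
eef_rot: [1.0, 0.023, 0.003, -0.002]
contact_force: [2.0, -0.1, 1.5]
finger_gap: 0.223
t 23.85 tcp [0.4968 0.1456 0.2761] grasp [0.4975 0.1462 0.1291] q [0.06 0.46 1.58 0.   1.09 1.58] F [ 2.02 -0.05  1.52] M [ 0.03 -0.36  0.01] gap 19.6
```

```bash
python3 -m creep '[[0,0,-0.6,0,0,0,10],[0,0,-1.4,0,0,0,10],[1.5,0,-1.4,0,0,0,10],[3,0,-1.4,0,0,0,10],[4,0,-1.4,0,0,0,10],[4,0,-1.4,0,0,0,10],[4,0,-1.4,0,0,0,10]]'; python3 -c "
from h import *
st();toeye((.59,.15,.2));snap('scene','q_scene',(220,140,300,220),7)"
```

```text
t: 24.55
eef_pos: [0.5006, 0.1457, 0.2772]
eef_rot: [1.0, 0.023, 0.002, -0.002]
contact_force: [0.2, 0.5, -0.5]
finger_gap: 0.222
t 24.55 tcp [0.5006 0.1457 0.2772] grasp [0.5011 0.1463 0.1302] q [0.06 0.46 1.57 0.   1.1  1.58] F [ 0.22  0.46 -0.52] M [ 0.02  0.   -0.01] gap 19.6
eye now [0.5947 0.1503 0.2008] shift [-4.5 -0.2  0.4] rot [-0.0037 -0.0039  0.0003] tcp [0.4961 0.1458 0.2767]
```

View pics/q_scene.png

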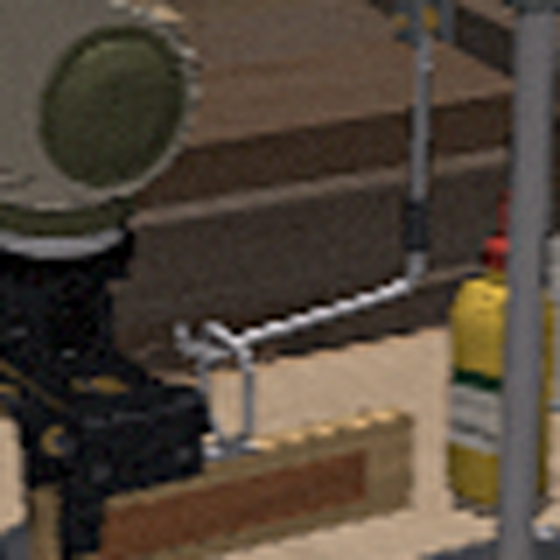

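```bash
python3 -c "
from h import *
print(proj('scene',[(.7085,.1525,.2135),(.595,.1495,.196),(.589,.1495,.195),(.582,.1495,.195),(.575,.1495,.195),(.566,.1485,.211)]))
print(proj('scene',[(.5947,.1503,.2025)])*7-np.array([220,140])*7)
"
```

```text
[[279.1325 180.1272]
 [251.7914 190.2243]
 [250.2868 190.7761]
 [248.5263 191.1188]
 [246.7595 191.4626]
 [244.5852 187.8201]]
[[221.3194 339.323 ]]
```

```bash
for i in 1 2; do python3 -m creep '[[0,0,0.3,0,0,0,10],[0,0,0.6,0,0,0,10],[0,0,0.6,0,0,0,10]]' >/dev/null; python3 -c "
from h import *
st()"; done
```

```text
t 24.9 tcp [0.5006 0.1457 0.2767] grasp [0.5013 0.1463 0.1297] q [0.06 0.46 1.57 0.   1.1  1.58] F [0.48 0.15 1.42] M [ 0.04 -0.17 -0.  ] gap 19.6
t 25.2 tcp [0.5008 0.1457 0.2763] grasp [0.5015 0.1463 0.1293] q [0.06 0.46 1.57 0.   1.1  1.58] F [1.68 0.23 3.92] M [ 0.06 -0.41  0.01] gap 19.4
```

```bash
python3 -m creep '[[0,0,-0.7,0,0,0,10],[0,0,-1.8,0,0,0,10],[-3,0,-1.8,0,0,0,10],[-6,0,-1.8,0,0,0,10],[-9,0,-1.8,0,0,0,10],[-10.5,0,-1.8,0,0,0,10],[-10.5,0,-1.8,0,0,0,10],[-10.5,0,-1,0,0,0,10],[-10.5,0,-0.5,0,0,0,10],[-10.5,0,-0.5,0,0,0,10]]' >/dev/null; python3 -c "
from h import *
st();toeye((.584,.1495,.2))"; python3 -m creep '[[0,0,0.3,0,0,0,10],[0,0,0.6,0,0,0,10],[0,0,0.6,0,0,0,10]]' >/dev/null; python3 -c "
from h import *
st()"
```

```text
t 26.2 tcp [0.4902 0.1453 0.2766] grasp [0.4909 0.1458 0.1296] q [0.06 0.45 1.6  0.   1.09 1.58] F [ 0.05 -0.38  1.24] M [ 0.04 -0.06  0.  ] gap 19.8
eye now [0.5845 0.1498 0.2003] shift [-0.1 -0.  -0.1] rot [-0.0037 -0.0047  0.0003] tcp [0.4901 0.1453 0.2767]
t 26.5 tcp [0.4903 0.1453 0.2761] grasp [0.4911 0.1458 0.1291] q [0.06 0.45 1.6  0.   1.08 1.58] F [ 1.04 -0.68  2.64] M [ 0.02 -0.35  0.01] gap 19.7
```

```bash
python3 -m creep '[[0,0,-0.6,0,0,0,10],[1,0,-1.2,0,0,0,10],[2.5,0,-1.2,0,0,0,10],[3.5,0,-1.2,0,0,0,10],[3.5,0,-0.8,0,0,0,10],[3.5,0,-0.4,0,0,0,10],[3.5,0,-0.2,0,0,0,10],[3.5,0,-0.2,0,0,0,10],[3.5,0,-0.2,0,0,0,10],[3.5,0,-0.2,0,0,0,10],[3.5,0,-0.2,0,0,0,10]]' >/dev/null; python3 -c "
from h import *
st();toeye((.588,.1495,.2));snap('wrist','r_wrist');st();snap('scene','r_scene',(200,110,320,230),5);st()"
```

```text
t 27.6 tcp [0.4936 0.1454 0.2762] grasp [0.4943 0.146  0.1292] q [0.06 0.45 1.59 0.   1.09 1.58] F [ 0.79 -0.23  1.06] M [ 0.01 -0.21  0.03] gap 19.7
eye now [0.5879 0.15   0.1999] shift [ 0.5  0.2 -0.5] rot [-0.0037 -0.0044  0.0003] tcp [0.4941 0.1453 0.2767]
t 27.65 tcp [0.4936 0.1454 0.2762] grasp [0.4942 0.146  0.1292] q [0.06 0.45 1.59 0.   1.09 1.58] F [1.79 0.45 1.54] M [ 0.03 -0.2   0.  ] gap 19.8
t 27.7 tcp [0.4936 0.1454 0.2762] grasp [0.4943 0.146  0.1292] q [0.06 0.45 1.59 0.   1.09 1.58] F [ 1.8  -0.84  2.31] M [ 0.02 -0.27  0.06] gap 19.4
```

View pics/r_wrist.png

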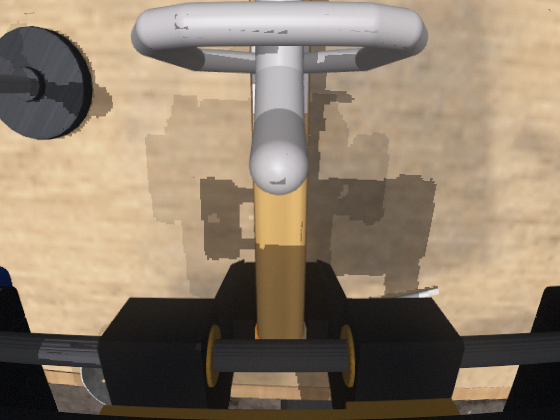

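View pics/r_scene.png

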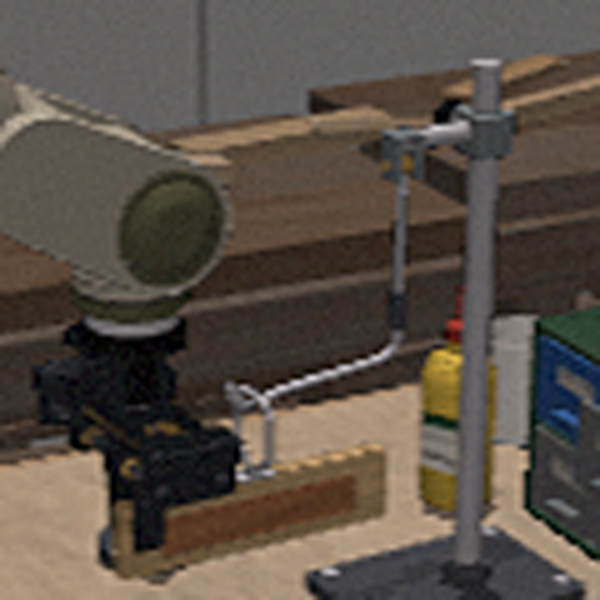

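```bash
python3 -m creep '[[0,0,-0.3,0,0,0,12],[0,0,-0.3,0,0,0,15],[0,0,-0.3,0,0,0,18],[0,0,-0.3,0,0,0,18],[0,0,-0.3,0,0,0,19]]' 6; python3 -c "
from h import *
st()"; python3 -m creep '[[0,0,0,0,0,0,20],[0,0,0,0,0,0,21],[0,0,0,0,0,0,23],[0,0,0,0,0,0,26],[0,0,0,0,0,0,32],[0,0,0,0,0,0,40],[0,0,0,0,0,0,45],[0,0,0,0,0,0,45]]';python3 -c "
from h import *
st();snap('wrist','s_wrist')"
```

```text
t: 28.2
eef_pos: [0.4935, 0.1454, 0.2763]
eef_rot: [1.0, 0.023, 0.002, -0.002]
contact_force: [0.9, 0.2, 1.4]
finger_gap: 0.227
t 28.2 tcp [0.4935 0.1454 0.2763] grasp [0.4941 0.146  0.1293] q [0.06 0.45 1.59 0.   1.09 1.58] F [0.86 0.21 1.39] M [ 0.08 -0.14 -0.01] gap 20.0
t: 29.0
eef_pos: [0.4935, 0.1454, 0.2763]
eef_rot: [1.0, 0.023, 0.002, -0.002]
contact_force: [-0.0, -0.1, 0.5]
finger_gap: 0.508
t 29.0 tcp [0.4935 0.1454 0.2763] grasp [0.4941 0.146  0.1293] q [0.06 0.45 1.59 0.   1.09 1.58] F [-0.02 -0.08  0.54] M [-0.06 -0.02  0.02] gap 44.7
```

View pics/s_wrist.png

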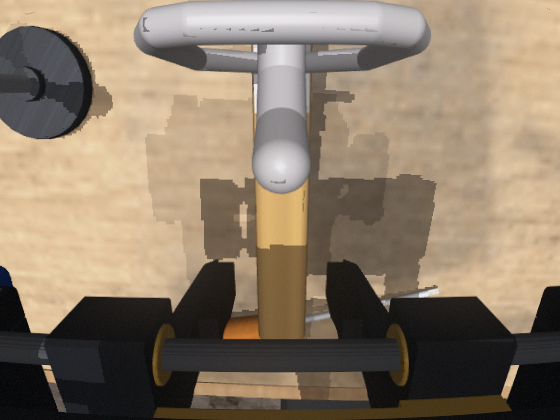

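```bash
python3 -m creep '[[0,0,0,0,0,0,60],[0,0,-4,0,0,0,60],[0,0,-12,0,0,0,60],[0,0,-22,0,0,0,60],[0,0,-34,0,0,0,60],[0,0,-48,0,0,0,60],[0,0,-64,0,0,0,60],[-6,0,-80,0,0,0,60],[-18,0,-92,0,0,0,60],[-34,0,-100,0,0,0,60],[-54,0,-104,0,0,0,60],[-70,0,-104,0,0,0,60]]';python3 -c "
from h import *
st();snap('wrist','t_wrist');snap('scene','t_scene',(180,90,340,250),4);snap('top','t_top',(120,120,280,270),4)"
```

```text
t: 30.25
eef_pos: [0.4222, 0.1419, 0.3815]
eef_rot: [1.0, 0.023, 0.003, -0.002]
contact_force: [-0.4, -0.0, 0.7]
finger_gap: 0.682
t 30.25 tcp [0.4222 0.1419 0.3815] grasp [0.4231 0.1424 0.2345] q [0.06 0.22 1.61 0.   1.31 1.58] F [-0.36 -0.01  0.69] M [ 0.03 -0.11 -0.04] gap 60.1
```

View pics/t_wrist.png

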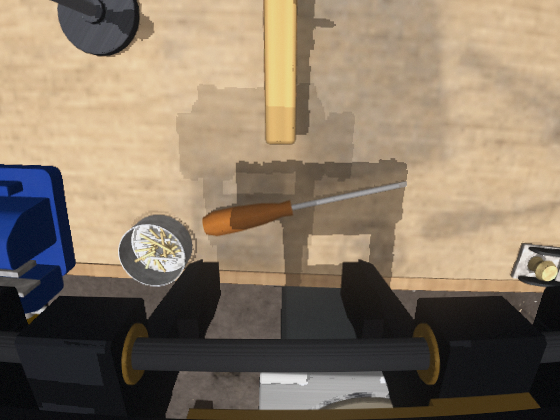

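View pics/t_scene.png

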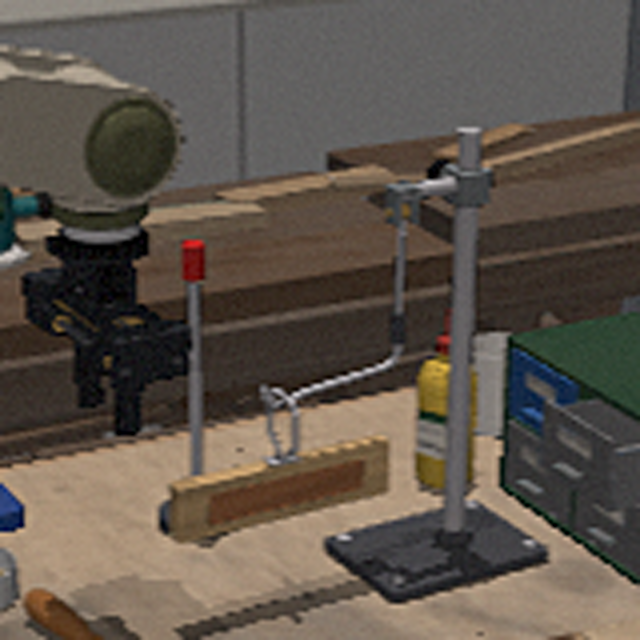

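View pics/t_top.png

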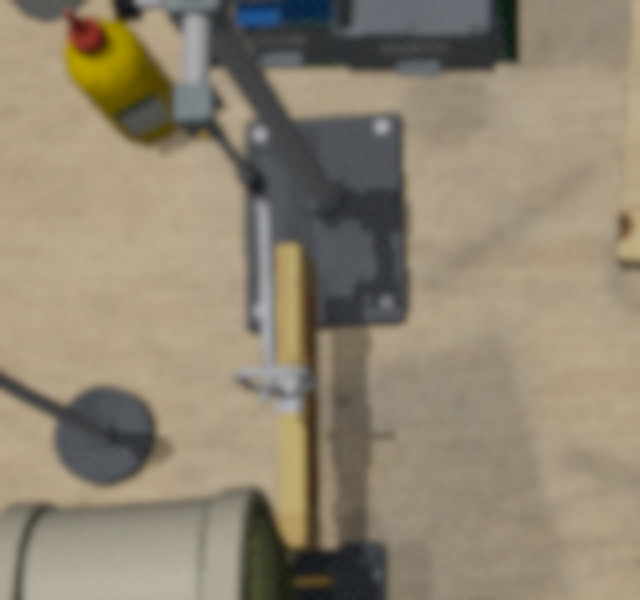

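```bash
python3 -m creep '[[-8,0,0,0,0,0,60],[-16,0,0,0,0,0,60],[-20,0,0,0,0,0,60],[-20,0,0,0,0,0,60],[-20,0,0,0,0,0,60],[-20,0,0,0,0,0,60],[-20,0,0,0,0,0,60],[-20,0,0,0,0,0,60]]';python3 - <<'E'
from h import *
F=[cams.grab_frame('scene')[150:250,200:300].astype(float) for _ in range(8)]
old=cv2.imread('pics/full_t_scene.png')[150:250,200:300,::-1].astype(float)
print([round(np.abs(f-F[0]).mean(),2) for f in F],[round(cv2.phaseCorrelate(F[0].mean(2),f.mean(2))[0][0],3) for f in F])
print('vs earlier: diff',np.abs(old-F[0])[45:,10:].mean(),cv2.phaseCorrelate(F[0].mean(2)[45:],old.mean(2)[45:]))
st()
E
```

```text
t: 31.2
eef_pos: [0.4034, 0.1409, 0.3799]
eef_rot: [1.0, 0.023, 0.002, -0.002]
contact_force: [0.2, 0.7, -0.4]
finger_gap: 0.68
[np.float64(0.0), np.float64(2.93), np.float64(3.0), np.float64(3.08), np.float64(3.19), np.float64(3.21), np.float64(3.27), np.float64(3.29)] [0.0, -0.038, -0.022, -0.008, -0.017, -0.039, -0.01, -0.048]
vs earlier: diff 3.222020202020202 ((0.009120252484450475, 0.04139581903741529), 0.9093809009491421)
t 31.6 tcp [0.4033 0.1409 0.38  ] grasp [0.4038 0.1415 0.233 ] q [0.06 0.19 1.66 0.   1.29 1.58] F [-0.33  0.32  0.55] M [-0.   -0.03  0.03] gap 60.1
```

Everything has come to rest: frames over 0.4 s shift by less than 0.05 px. Handing in.

```bash
python3 -c "
from h import *
print(bot.hand_in())"
```

```text
the job is handed in; nothing more can be done
None
```

The drawer front is hanging level and still in the dip of the hook, and the job was handed in at about 31.6 s. No verdict was reported.

- **Post and hook:** I gripped the red knob, lifted the post about 5 mm and moved it slowly towards +y. The hook followed the post to straight down and stayed still there without a separate steadying touch. The post stands upright at about (0.58, 0.33), about 180 mm from the hook.
- **Hanging the drawer front:** I passed the loop over the hook's tip, with the wrist picture showing the tip near the middle of the loop. Then I lowered it in steps of 1 mm or less until the hook took the weight. I tried three spots along the hook; contact heights put the dip at x ≈ 0.588, loop underside about 0.20 m up. I let go there, with the wrist reading about 1 to 2 N of upward push, or about 2 to 3 N on the hook once the board's weight is added.
- **Last checks:** The scene picture showed the drawer front hanging level in the dip and the hook straight down. Frames over 0.4 s shifted by less than 0.05 px, and the gripper was touching nothing. The other tools I could see looked undisturbed; I did not measure them.

**Disagreements:**
- The top camera put the loop about 6 mm more to -y than the arm's own position did. I corrected part of it and relied on the wrist picture for the fit.
- During the spot tests the hook's load briefly reached about 4 to 5 N, below the 8 N limit. It also gave a small forward force of 1 to 2 N that I did not fully explain.

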